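# Fit the keyed collars on a telescopic mast head

### The job

Fit the three loose collars onto the retracted mast head standing in the tube clamp: largest first, then the middle one, then the smallest, each slid down with its keyway over the mast's key until it sits flush on the rim of its tube, and let go. The way the keys point is not known exactly, so rest each collar lightly on the key and turn it until it drops; never force it down. Leave everything else on the bench where it is.

Things in the scene. Friction and masses are not known exactly. Their poses are not given: they have to be found in the camera images.
- clamp: Aluminium tube clamp, top 48 mm above the bench, on a dark plate 130 x 130 mm; fixed. Origin on the bench under the mast's axis, z up. It firmly grips the upright retracted mast head: 4 nested tubes as a stepped post (see the rim points). The tube is clamped at an unmeasured turn: all its keys point in one direction, somewhere within 0.6 rad either way of the clamp's +x. Keys can be seen or felt.
- rim (a point): Mast axis at the flat rim of the outer tube (diameter 54 mm), 70 mm above the bench: seat of the large collar's underside. From it rises the second tube: diameter 40 mm, 16 mm up, chamfered top. Outside on this tube is its key: an upright rib 4 mm wide, 3.5 mm proud, from the seat up to 11 mm above it (top 5 mm of tube bare). Axes as the clamp's, not the keys'.
- rim_2 (a point): Mast axis at the rim of the second tube, 86 mm above the bench: seat of the middle collar. From it rises the third tube, diameter 29 mm, 16 mm up, chamfered, with the same kind of key (4 mm wide, 3.5 mm proud, from the seat to 11 mm above it).
- rim_3 (a point): Mast axis at the rim of the third tube, 102 mm above the bench: seat of the small collar. From it rises the innermost tube, diameter 18 mm, 16 mm up (top of the mast 118 mm above the bench), chamfered, with the same kind of key (4 mm wide, 3.5 mm proud, from the seat to 11 mm above it).
- collar_large: Dark aluminium ring lying flat, loose, 12 mm high, about 65 g. Outside diameter 62 mm (small flats on the +y and -y sides), bore 42 mm. A keyway 6 mm wide is cut through the bore on the +x side, its bottom 25 mm from the axis; behind it a lug 16 mm wide reaches 39 mm from the axis. Origin: centre of the underside; z along the axis, +x to keyway and lug. It goes on the way up it lies.
- collar_middle: The same kind of ring, 12 mm high, about 50 g: outside diameter 51 mm, bore 31 mm, keyway 6 mm wide with its bottom 19.5 mm from the axis, lug to 33.5 mm from the axis. Origin and axes as for the large collar.
- collar_small: The same kind of ring, 12 mm high, about 35 g: outside diameter 40 mm, bore 20 mm, keyway 6 mm wide with its bottom 14 mm from the axis, lug to 28 mm from the axis. Origin and axes as for the large collar.
- worn_ring: A worn white plastic bearing ring, outside diameter 60 mm, 8 mm high, without keyway or lug; not to be used, leave it. Origin: centre of the underside.
- screwdriver: Screwdriver, 170 mm long, 24 mm thick, lying along its x; leave it. Origin: middle of its length, on the bench.
- hex_key: Dark hex key, 113 mm by 32 mm, 6 mm thick, long leg along its x; leave it. Origin: middle of the long leg.
- grease: White jar with a black lid, diameter 48 mm, 42 mm high, standing; leave it. Origin: centre of the underside.
- multimeter: Black and grey multimeter lying on its back, 170 x 82 x 46 mm; leave it. Origin: centre of the underside.
Things that resemble listed ones, but are neither listed nor needed, are in the scene too. Leave any pink or red look-alike of the collar_large alone. Several things have the shape of the clamp; the one meant has the colours described above.

How it is judged:
On the way, in this order (a step that is already met when the one before it is completed fails the run):
1. the large collar is home: keyway over the key, flush on the rim of its tube (z of collar_large in the frame of rim between -0.0025 and 0.002 m and horizontal distance between collar_large and rim below 0.0035 m and angle between collar_large's own z axis and vertical below 0.08 rad), for 0.2 s.
2. the middle collar is home: keyway over the key, flush on the rim of its tube (z of collar_middle in the frame of rim_2 between -0.0025 and 0.002 m and horizontal distance between collar_middle and rim_2 below 0.0035 m and angle between collar_middle's own z axis and vertical below 0.08 rad), for 0.2 s.
3. the small collar is home: keyway over the key, flush on the rim of its tube (z of collar_small in the frame of rim_3 between -0.0025 and 0.002 m and horizontal distance between collar_small and rim_3 below 0.0035 m and angle between collar_small's own z axis and vertical below 0.08 rad), for 0.2 s.
At the end, for the whole second after the job is handed in: All three collars are home and at rest: the underside of the large one at the height of the outer tube's rim, the middle one's 16 mm and the small one's 32 mm higher (each no more than 2 mm above or 2.5 mm below), centred on the mast within 3.5 mm, level within 0.08 rad, and let go (all of step 1 and all of step 2 and all of step 3 and linear speed of each of collar_large, collar_middle, collar_small below 0.02 m/s); the robot touches nothing.
It fails at once if a collar is forced: pressed or knocked on the mast or its clamp with more than 30 N (contact force between any of collar_large, collar_middle, collar_small and clamp above 30 N).
It fails at once if another thing on the bench is moved by more than 20 mm (distance of any of worn_ring, screwdriver, hex_key, grease, multimeter from where it was at the start of the episode above 0.02 m).
It also fails if it takes over 72 s, if anything falls off the work surface, if the arm or the gripper's body presses on something with over 40 N, if the wrist force passes 120 N, or if a joint passes its speed limit or range.

### The arm

A 6-joint arm with a two-finger parallel gripper is mounted at the origin on the work surface. World frame = base frame: x ahead of the robot, y to its left, z up, the work surface at z = 0. Lengths are in m, angles in rad, forces in N, time in s.
With the tool pointing down it reaches from about 0.3 to 0.775 m from the base axis. Payload 14.6 kg.
Tool frame: the origin (TCP) lies at the very end of the fingers, on their centre line; the grasp point (between the pads) lies 19 mm behind it; x points along the fingers, y is the direction in which the jaws open and shut, and the axes are right-handed (so a half turn about x gives the same grasp; the last joint's range is limited). The gripper opens to 94 mm and grips with 3 to 60 N. Pads are 16 mm wide; open, the fingers measure 119 mm over their backs; the gripper's body (75 mm by 177 mm) begins 78 mm behind the grasp point.
Start: joints at [1.055, 0.3, 1.521, -0, 1.321, -0.067], TCP at [0.239, 0.496, 0.205] pointing down, gripper open.
Joint ranges: [-3.03, 3.03], [-0.79, 2.21], [0.23, 2.52], [-1.04, 4.18], [0, 3.07], [-2.55, 2.55]. Speed limits (rad/s): [2.22, 2.22, 2.57, 3.14, 3.14, 3.14].

### API

Orientations are given as [roll, pitch, yaw] about the fixed x, y, z axes, in that order (R = Rz(yaw) Ry(pitch) Rx(roll)).
In Python, from station import ctrl, viewer, hand_in gives the robot as it stands. The module is installed in compiled form; this text tells all that it offers.
- The arm moves only by the tool play_rows, never from a script. Its argument "deltas" is a list that holds one entry, the list of rows, each a list of 7 numbers: the shift along the tool's x, y, z in mm, then the turn, a rotation vector about the tool's x, y, z in rad, then the finger opening in mm, from 0 to 94. In form: [[[dx, dy, dz, ax, ay, az, gripper], ...]]. A call has 1 to 10 rows; each row shifts and turns the commanded pose from where the row before left it, along the tool's axes as they then stand; what a row does not reach is not made up. A row lasts 1/10 s, in which the tool goes at most 50 mm and 8.59 degrees, less where a joint would pass 70% of its speed; a pose out of reach is approached as far as the arm can. A call with a gripper value outside its range is refused whole. The fingers move at their own pace and stop on an object; "grip_force" is the grip in N (left out, the last holds). Time passes only in rows, so rows that do not move let the fingers close. It gives the time, the measured TCP pose, the force and the opening at its end, in the units of the state.
- ctrl.get_obs(): the state, without advancing time (a new reading comes with each control period).
- viewer.camera(name): name is "side" or "top" or "wrist"; returns a dict with "img" (480x640x3 uint8, red, green, blue), "fx", "fy", "cx", "cy" (pixels), "rvec" (rotation vector, rad) and "tvec" (3), from world to camera coordinates, as OpenCV has them. Camera axes: x right, y down, z forward; pixel columns grow to the right and rows downward; lengths in m; the calibration is good to about 2 mm. A picture is of the moment at which its call begins. There is no depth.
- hand_in(): hands the job in, once; it reports no verdict.
The state is a dict: "time_s": time; "qpos": joint angles; "joint_vel": joint speeds; "tau": joint torques, N m; "ee_pos": TCP position; "eef_rot": TCP orientation; "force": force on the tool from outside, world axes, zero at the start; "moment": the same for the moment, N m; "grip_width": finger opening in m.
Only numpy, scipy, OpenCV 4.12 (cv2) and the standard library are available. Lean on these libraries where they do the work, as an engineer would, in place of code of your own. Each camera call takes 0.05 s, during which the arm holds its last target.

## Working session

There is one attempt and no reset: what is moved stays moved. The work goes in short steps, Python scripts to look and compute and a tool call to move; the robot and the scene stay as the last step left them, time stands still between calls to the robot, and variables do not carry over. Pictures are saved under pics/ and viewed, and the job is handed in when it is done.

Besides the shell and the picture viewer there is one more tool, called after "Emit:" as a command line: name --argument value ..., lists and objects as JSON in quotes. play_rows: Moves the arm, as the interface text tells. Its arguments: {"type":"object","properties":{"deltas":{"type":"array","items":{"type":"array","items":{"type":"array","items":{"type":"number"}}}},"grip_force":{"type":"number"}},"required":["deltas"]}

```bash
mkdir -p pics; cat > h.py <<'E'
import numpy as np, cv2
from station import ctrl, viewer, hand_in
def cam(n,save=None):
    c=viewer.camera(n)
    if save: cv2.imwrite('pics/'+save,cv2.cvtColor(c['img'],cv2.COLOR_RGB2BGR))
    return c
def ray(c,px,z):
    R=cv2.Rodrigues(np.array(c['rvec'],float))[0]; t=np.array(c['tvec'],float).reshape(3)
    o=-R.T@t
    out=[]
    for u,v in np.atleast_2d(px):
        d=R.T@np.array([(u-c['cx'])/c['fx'],(v-c['cy'])/c['fy'],1])
        out.append(o+d*(z-o[2])/d[2])
    return np.array(out)
def proj(c,P):
    p,_=cv2.projectPoints(np.atleast_2d(np.array(P,float)),np.array(c['rvec'],float),np.array(c['tvec'],float),np.array([[c['fx'],0,c['cx']],[0,c['fy'],c['cy']],[0,0,1]],float),None)
    return p[:,0]
E
python3 - <<'E'
from h import *
for n in ['top','side','wrist']:
    c=cam(n,n+'0.png'); R=cv2.Rodrigues(np.array(c['rvec'],float))[0]
    print(n,c['fx'],c['cx'],c['cy'],-R.T@np.array(c['tvec']).reshape(3)); print(R.round(3))
print(ctrl.get_obs())
E
```

```text
top 451.5039046490874 320.5148896133498 241.79558320840698 [ 0.44931819 -0.01908726  1.12624158]
[[ 0.007 -1.    -0.022]
 [-0.989 -0.003 -0.151]
 [ 0.151  0.023 -0.988]]
side 594.9161310606701 328.53510634813233 240.6370064151218 [0.51271747 1.13745501 0.92783086]
[[-0.996 -0.088  0.011]
 [-0.06   0.58  -0.812]
 [ 0.065 -0.81  -0.583]]
wrist 359.1768897339478 319.23218135244497 239.30081806399508 [0.16555691 0.53008887 0.38414089]
[[ 0.434  0.901 -0.002]
 [ 0.865 -0.417  0.28 ]
 [ 0.251 -0.123 -0.96 ]]
{'time_s': 0.15, 'qpos': array([ 1.05541131e+00,  3.00343115e-01,  1.52139185e+00,  9.77004756e-06,
        1.32068182e+00, -6.65909043e-02]), 'joint_vel': array([ 1.64956935e-04, -7.17596906e-05, -1.93363536e-03, -1.38551173e-03,
        7.27989078e-04,  7.91613222e-04]), 'tau': array([ 2.02138392e-03, -5.31961727e+01, -3.52820420e+01,  7.08681392e-02,
        2.36244220e-02, -1.34220750e-04]), 'ee_pos': array([0.23854232, 0.49538218, 0.20503659]), 'eef_rot': array([-1.64887039,  1.56997214, -2.09766693]), 'force': array([-0.67601113, -0.32782372, -0.83467305]), 'moment': array([-0.01677461, -0.00900641,  0.01675934]), 'grip_width': 0.0940204084161273}
```

View pics/top0.png

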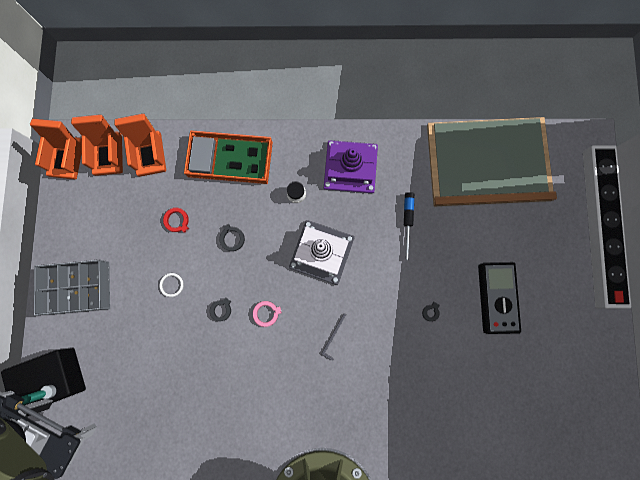

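View pics/side0.png

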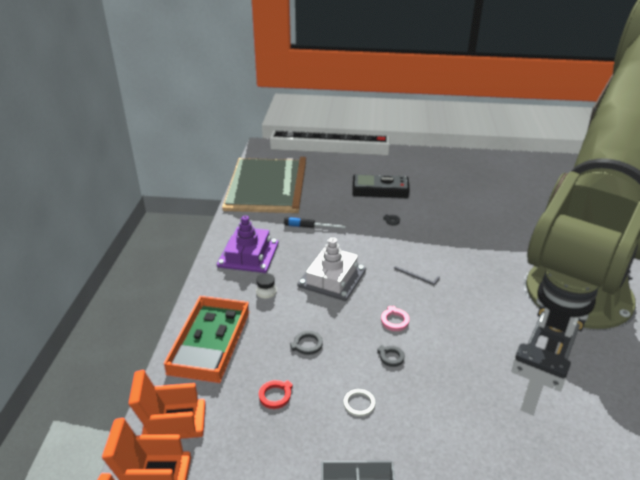

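View pics/wrist0.png

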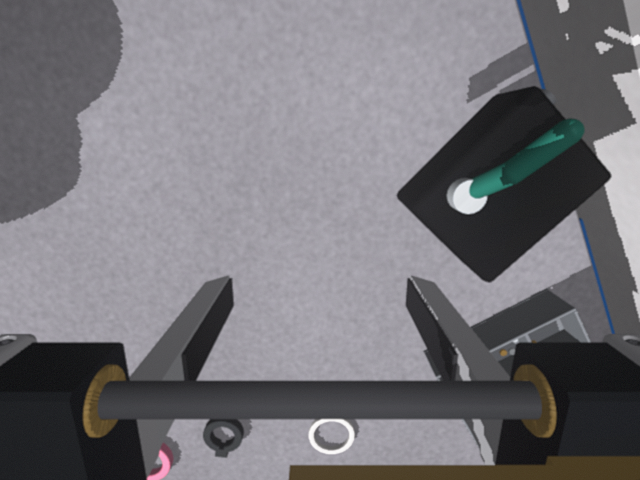

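Large collar candidates in the top picture are dark (231,238), red (176,220) and pink (266,314). The description says dark, so I take (231,238). The other dark rings are the middle collar at (220,310) and the small one at (431,312). The white ring (171,285) is the worn one. The clamp is the aluminium one at (320,250), not the purple one at (351,160). Next I measure them and check in a close crop.

```bash
cat > m.py <<'E'
from h import *
c=cam('top'); im=c['img']
crops=[]
for n,(u,v),Ro in [('L',(231,238),31),('M',(220,310),25.5),('S',(431,312),20)]:
    w=24; g=im[v-w:v+w,u-w:u+w]
    crops.append(cv2.resize(g,(260,260),interpolation=cv2.INTER_CUBIC))
w=35;g=im[250-w:250+w,320-w:320+w]
cv2.imwrite('pics/crop0.png',cv2.cvtColor(np.hstack(crops),cv2.COLOR_RGB2BGR))
cv2.imwrite('pics/crop1.png',cv2.cvtColor(cv2.resize(g,(560,560),interpolation=cv2.INTER_CUBIC),cv2.COLOR_RGB2BGR))
for p,z in [((231,238),.012),((220,310),.012),((431,312),.012),((320,248),.118)]: print(p,ray(c,p,z)[0].round(3))
print(im[300:325,205:235].max(2)[::2])
E
python3 m.py
```

```text
(231, 238) [0.628 0.232 0.012]
(220, 310) [0.449 0.253 0.012]
(431, 312) [ 0.448 -0.262  0.012]
(320, 248) [0.589 0.006 0.118]
[[150 150 152 151 152 154 151 155 161 160 165 165 117 123 104  68  74  67
   82  72  72  72  67  77  96 108 158 153 151 154]
 [148 145 154 150 151 162 107 115  74  59  71  63  69  73  73  74  74  74
   74  75  75  74  75  74  55  75 148 149 154 155]
 [146 147 151 152 105  86  82  65  69  73  73  74  60  42  66  58  72  60
   31  86  67  75  75  45  88 164 149 145 148 154]
 [145 152  71  82  89  79  70  73  75  72  45  79 149 163 141 149  84  90
   94  97  60  72  74  73  36 120 161 154 148 147]
 [148 161  84  92  93  55  74  75  70  42 115 161 153 149 149 157 141  82
   90  92  87  61  74  75  70  37 164 156 150 148]
 [163  81  88  89  71  72  74  76  65  52 156 147 150 149 147 151 157  80
   85  89  90  65  74  73  75  39 127 153 150 153]
 [159  77  87  93  74  70  73  74  69  38 162 154 148 144 148 150 159  83
   89  94  92  63  72  73  74  27 155 156 149 148]
 [151 162  79  89  92  60  73  75  73  55  52 171 158 151 154 157 111  84
   93  83  62  74  74  73  39 110 155 150 144 141]
 [149 158  74  84  89  85  67  72  73  74  65  46 100 138 162 111  86  71
   58  67  75  74  69  43 112 162 148 136 146 145]
 [148 150 154 138  81  87  83  68  64  74  74  71  72  68  66  66  69  75
   73  73  70  45  76 145 157 155 147 142 146 147]
 [142 147 150 147 152 139 145  79  77  81  72  57  62  59  59  59  51  45
   90  71 138 145 162 151 143 146 149 151 152 154]
 [150 147 143 141 145 148 150 156 157 157 139 137 141 147 147 147 154 152
  151 144 151 150 149 146 151 152 155 153 156 151]
 [146 148 141 143 141 143 143 146 148 146 150 148 145 145 150 145 142 142
  149 147 148 153 152 151 152 149 150 155 152 148]]
```

View pics/crop0.png

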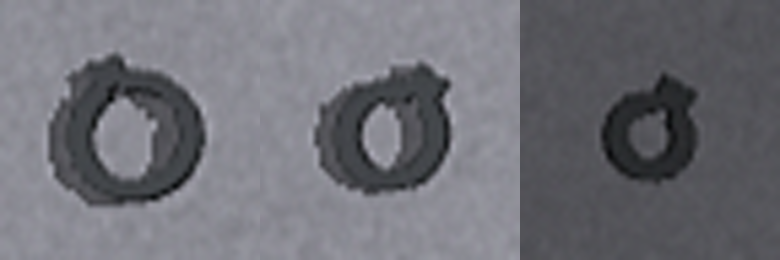

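View pics/crop1.png

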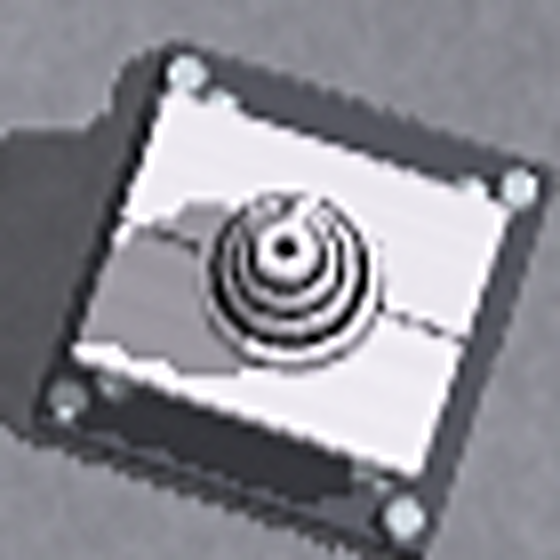

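```bash
cat >> h.py <<'E'
from scipy.spatial.transform import Rotation as Ro
import math
def state():
    o=ctrl.get_obs(); R=Ro.from_euler('xyz',o['eef_rot']).as_matrix()
    return o,np.array(o['ee_pos']),R
def yaw_of(R): return math.atan2(R[1,1],R[0,1])
def plan(tgt,yaw,grip,n=None,p=None,y=None,vmax=45,way=None):
    """rows from current pose to tgt with jaw yaw; pts straight line"""
    o,p0,R=state()
    if p is None:p=p0
    if y is None:y=yaw_of(R)
    tgt=np.array(tgt,float); d=tgt-p; dy=yaw-y
    n=n or max(1,math.ceil(np.linalg.norm(d)*1000/vmax),math.ceil(abs(dy)/0.14))
    rows=[]
    for i in range(n):
        yy=y+dy*i/n
        Y=np.array([math.cos(yy),math.sin(yy),0]);X=np.array([0,0,-1.]);Z=np.cross(X,Y)
        s=d/n*1000
        rows.append([round(float(s@X),1),round(float(s@Y),1),round(float(s@Z),1),round(-dy/n,3),0,0,grip])
    print(n,'rows:');
    for k in range(0,n,10): print(rows[k:k+10])
    return tgt,yaw
E
python3 - <<'E'
from h import *
o,p,R=state(); print(R.round(3),yaw_of(R))
plan([0.628,0.232,0.16],-0.93,94)
E
```

```text
[[-0.     0.434  0.901]
 [-0.001  0.901 -0.434]
 [-1.    -0.001 -0.   ]] 1.122013176474017
15 rows:
[[3.0, -4.6, 31.0, 0.137, 0, 0, 94], [3.0, -0.3, 31.3, 0.137, 0, 0, 94], [3.0, 4.0, 31.1, 0.137, 0, 0, 94], [3.0, 8.2, 30.3, 0.137, 0, 0, 94], [3.0, 12.2, 28.9, 0.137, 0, 0, 94], [3.0, 16.1, 26.9, 0.137, 0, 0, 94], [3.0, 19.6, 24.5, 0.137, 0, 0, 94], [3.0, 22.7, 21.6, 0.137, 0, 0, 94], [3.0, 25.5, 18.3, 0.137, 0, 0, 94], [3.0, 27.7, 14.6, 0.137, 0, 0, 94]]
[[3.0, 29.5, 10.7, 0.137, 0, 0, 94], [3.0, 30.6, 6.6, 0.137, 0, 0, 94], [3.0, 31.3, 2.4, 0.137, 0, 0, 94], [3.0, 31.3, -1.9, 0.137, 0, 0, 94], [3.0, 30.7, -6.2, 0.137, 0, 0, 94]]
```

Emit:
play_rows --deltas '[[[3.0,-4.6,31.0,0.137,0,0,94],[3.0,-0.3,31.3,0.137,0,0,94],[3.0,4.0,31.1,0.137,0,0,94],[3.0,8.2,30.3,0.137,0,0,94],[3.0,12.2,28.9,0.137,0,0,94],[3.0,16.1,26.9,0.137,0,0,94],[3.0,19.6,24.5,0.137,0,0,94],[3.0,22.7,21.6,0.137,0,0,94],[3.0,25.5,18.3,0.137,0,0,94],[3.0,27.7,14.6,0.137,0,0,94]]]'

```text
time_s: 1.2
ee_pos: [0.499, 0.3186, 0.1752]
eef_rot: [-0.937, 1.57, -2.762]
force: [0.9, 0.6, -0.2]
grip_width: 0.0942
```

Emit:
play_rows --deltas '[[[3.0,29.5,10.7,0.137,0,0,94],[3.0,30.6,6.6,0.137,0,0,94],[3.0,31.3,2.4,0.137,0,0,94],[3.0,31.3,-1.9,0.137,0,0,94],[3.0,30.7,-6.2,0.137,0,0,94],[0,0,0,0,0,0,94]]]'

```text
time_s: 1.8
ee_pos: [0.6296, 0.2288, 0.1591]
eef_rot: [0.001, 1.57, -2.51]
force: [-0.2, 0.1, -0.3]
grip_width: 0.0939
```

```bash
python3 - <<'E'
from h import *
c=cam('wrist','w1.png'); o,p,R=state(); print(p,yaw_of(R),o['qpos'],o['force'],o['time_s'])
E
```

```text
[0.62838095 0.23008706 0.15937625] -0.9352314179388179 [ 2.96283308e-01  6.05725358e-01  1.19056298e+00 -1.91082787e-05
  1.34666847e+00  1.23151870e+00] [-0.55799572  0.12144892 -0.82717308] 1.85
```

View pics/w1.png

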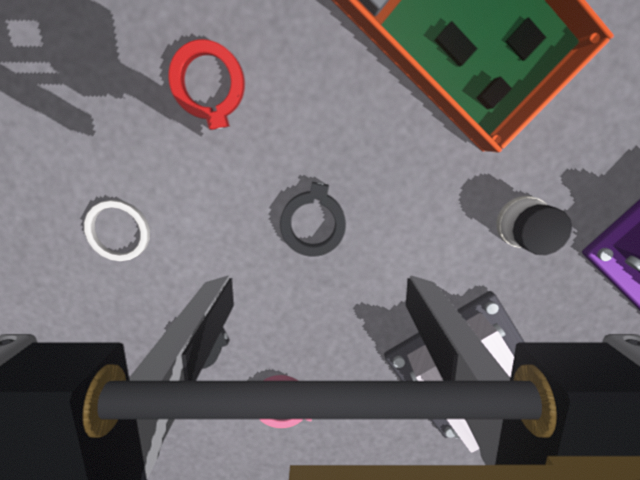

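```bash
cat >> h.py <<'E'
def rect(c,xy,z,half=0.06,s=5,save=None,half_px=None):
    """rectified ortho view of plane z centred xy; s px/mm; up=+x, left=+y"""
    N=int(half*1000*s)
    # corners
    W=[(xy[0]+half,xy[1]+half,z),(xy[0]+half,xy[1]-half,z),(xy[0]-half,xy[1]-half,z),(xy[0]-half,xy[1]+half,z)]
    src=proj(c,W).astype(np.float32); dst=np.array([[0,0],[2*N,0],[2*N,2*N],[0,2*N]],np.float32)
    im=cv2.warpPerspective(c['img'],cv2.getPerspectiveTransform(src,dst),(2*N,2*N),flags=cv2.INTER_CUBIC)
    if save: cv2.imwrite('pics/'+save,cv2.cvtColor(im,cv2.COLOR_RGB2BGR))
    return im
def r2w(u,v,xy,half,s): N=half*1000*s; return xy[0]+(N-v)/s/1000, xy[1]+(N-u)/s/1000
E
python3 - <<'E'
from h import *
c=cam('wrist'); xy=(0.628,0.232)
im=rect(c,xy,.012,.05,5,'r1.png')
print(im.max(2)[250,::12]); print(im.max(2)[::12,250])
E
```

```text
[150 156 157  95  94  95  93  92  65  76  76  75 144 153 150 146 149 157
 159 154 152 152 155 104  96  94  91  93  87  50  78  75  76  96 152 149
 152 154 154 154 153 150]
[151 156 151 148 151 149 147 152 123  70  76  77  72  92  92 109 149 150
 151 153 153 153 152 151 152 157 155 131  96  63  56  76  74  73  96 153
 152 154 158 158 153 153]
```

View pics/r1.png

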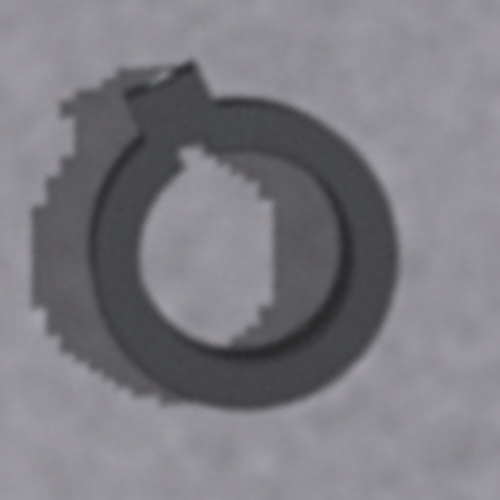

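The rectified crop shows the dark large collar with its centre at (246,254) and its lug at (160,80), which gives a yaw of about 0.45. Next I grasp it across its flats.

```bash
python3 - <<'E'
from h import *
t,y=plan([.627,.233,.03],-1.121,94,4)
plan([.627,.233,.004],-1.121,94,2,p=t,y=y)
E
```

```text
4 rows:
[[32.4, -0.5, -0.2, 0.047, 0, 0, 94], [32.4, -0.5, -0.1, 0.047, 0, 0, 94], [32.4, -0.5, -0.1, 0.047, 0, 0, 94], [32.4, -0.5, -0.1, 0.047, 0, 0, 94]]
2 rows:
[[13.0, 0.0, 0.0, -0.0, 0, 0, 94], [13.0, 0.0, 0.0, -0.0, 0, 0, 94]]
```

Emit:
play_rows --deltas '[[[32.4,-0.5,-0.2,0.047,0,0,94],[32.4,-0.5,-0.1,0.047,0,0,94],[32.4,-0.5,-0.1,0.047,0,0,94],[32.4,-0.5,-0.1,0.047,0,0,94],[13,0,0,0,0,0,94],[13,0,0,0,0,0,94],[0,0,0,0,0,0,94]]]'

```text
time_s: 2.6
ee_pos: [0.6265, 0.2336, 0.0042]
eef_rot: [-0.162, 1.57, -2.852]
force: [-0.3, 0.0, -0.2]
grip_width: 0.0937
```

Emit:
play_rows --deltas '[[[0,0,0,0,0,0,56],[0,0,0,0,0,0,56],[0,0,0,0,0,0,56],[0,0,0,0,0,0,56],[0,0,0,0,0,0,56],[0,0,0,0,0,0,56],[0,0,0,0,0,0,56],[0,0,0,0,0,0,56]]]' --grip_force 20

```text
time_s: 3.4
ee_pos: [0.6273, 0.2334, 0.0053]
eef_rot: [2.898, 1.57, 0.207]
force: [-0.7, -0.9, 5.6]
grip_width: 0.0619
```

```bash
python3 - <<'E'
from h import *
o,p,R=state(); print(p,yaw_of(R),o['qpos'],o['force'],o['time_s'],o['grip_width'])
# fly to mast look position, jaw yaw for key -0.3
t,y=plan([.627,.233,.204],-1.121,50,5)
plan([.589,.006,.204],-0.25-np.pi/2,50,None,p=t,y=y,vmax=40)
E
```

```text
[0.62726643 0.23336296 0.00533575] -1.1209271322880658 [ 3.01475816e-01  7.68492027e-01  1.30170382e+00 -6.71927067e-05
  1.07077718e+00  1.42243510e+00] [-0.67624847 -0.85869108  5.60876421] 3.4 0.06189390846289075
5 rows:
[[-39.7, 0.0, 0.1, 0.0, 0, 0, 50], [-39.7, 0.0, 0.1, 0.0, 0, 0, 50], [-39.7, 0.0, 0.1, 0.0, 0, 0, 50], [-39.7, 0.0, 0.1, 0.0, 0, 0, 50], [-39.7, 0.0, 0.1, 0.0, 0, 0, 50]]
6 rows:
[[0.0, 31.3, 22.2, 0.117, 0, 0, 50], [0.0, 33.7, 18.4, 0.117, 0, 0, 50], [0.0, 35.6, 14.3, 0.117, 0, 0, 50], [0.0, 37.0, 10.1, 0.117, 0, 0, 50], [0.0, 37.9, 5.7, 0.117, 0, 0, 50], [0.0, 38.3, 1.2, 0.117, 0, 0, 50]]
```

```bash
python3 - <<'E'
from h import *
t,y=plan([.627,.233,.184],-1.121,50,4)
plan([.521,.023,.184],-0.25-np.pi/2,50,6,p=t,y=y,vmax=40)
E
```

```text
4 rows:
[[-44.7, 0.1, 0.1, 0.0, 0, 0, 50], [-44.7, 0.1, 0.1, 0.0, 0, 0, 50], [-44.7, 0.1, 0.1, 0.0, 0, 0, 50], [-44.7, 0.1, 0.1, 0.0, 0, 0, 50]]
6 rows:
[[0.0, 23.8, 31.1, 0.117, 0, 0, 50], [0.0, 27.3, 28.1, 0.117, 0, 0, 50], [0.0, 30.4, 24.8, 0.117, 0, 0, 50], [0.0, 33.1, 21.1, 0.117, 0, 0, 50], [0.0, 35.3, 17.1, 0.117, 0, 0, 50], [0.0, 37.0, 12.9, 0.117, 0, 0, 50]]
```

Emit:
play_rows --deltas '[[[-44.7,0,0,0,0,0,56],[-44.7,0,0,0,0,0,56],[-44.7,0,0,0,0,0,56],[-44.7,0,0,0,0,0,56],[0,23.8,31.1,0.117,0,0,56],[0,27.3,28.1,0.117,0,0,56],[0,30.4,24.8,0.117,0,0,56],[0,33.1,21.1,0.117,0,0,56],[0,35.3,17.1,0.117,0,0,56],[0,37,12.9,0.117,0,0,56]]]'

```text
time_s: 4.4
ee_pos: [0.5197, 0.0222, 0.1834]
eef_rot: [0.345, 1.571, -3.053]
force: [1.6, -0.6, -1.6]
grip_width: 0.0612
```

Emit:
play_rows --deltas '[[[0,0,0,0,0,0,56]]]'

```text
time_s: 4.5
ee_pos: [0.5193, 0.0205, 0.1837]
eef_rot: [1.029, 1.57, -2.372]
force: [-0.3, 0.4, -0.6]
grip_width: 0.0619
```

```bash
python3 - <<'E'
from h import *
c=cam('wrist','w2.png'); o,p,R=state(); print(p,yaw_of(R),o['qpos'],o['force'],o['time_s'],o['grip_width'])
rect(c,(.589,.006),.07,.05,6,'r2.png')
rect(c,(.589,.006),.118,.05,6,'r2b.png')
E
```

```text
[0.52026357 0.02207159 0.18384094] -1.825721618992996 [-2.79287635e-02  2.53786134e-01  1.63154024e+00 -3.33625569e-05
  1.25609300e+00  1.79780318e+00] [0.35276946 0.95370009 0.02858334] 4.55 0.06172154708925677
```

View pics/w2.png

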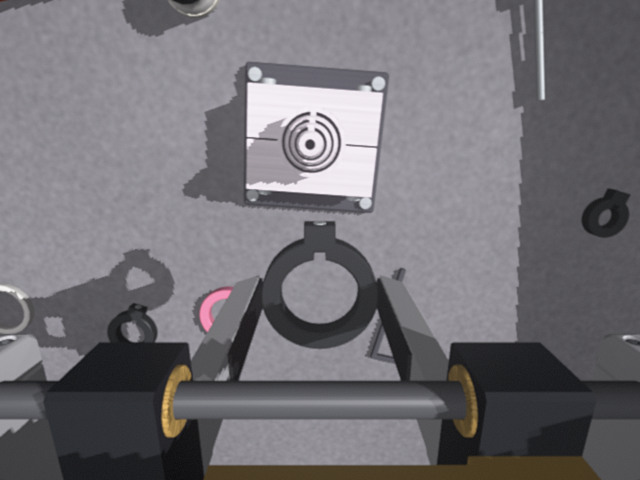

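View pics/r2.png

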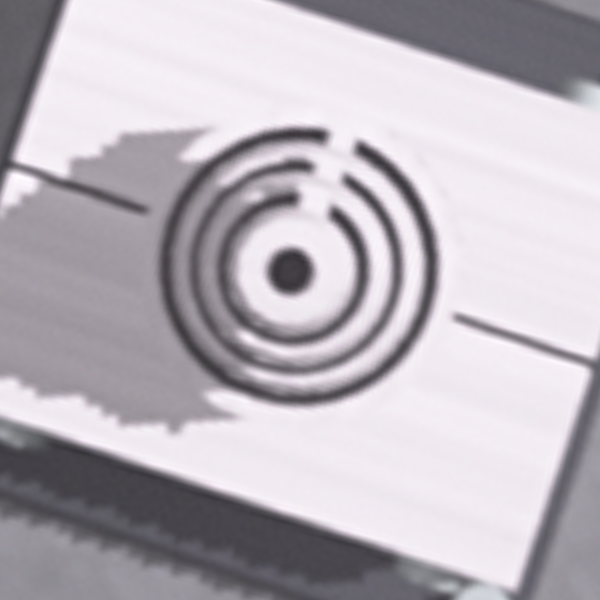

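```bash
python3 - <<'E'
from h import *
c=cam('wrist'); o,p,R=state()
def comps(xy,z,half,s,thr,name):
    im=rect(c,xy,z,half,s,name); g=im.max(2); m=(g<thr).astype(np.uint8)
    cs,_=cv2.findContours(m,cv2.RETR_LIST,cv2.CHAIN_APPROX_NONE)
    for k in cs:
        if len(k)<60 or len(k)>2500: continue
        (u,v),(a,b),_=cv2.fitEllipse(k)
        print(name,len(k),'c',np.round(r2w(u,v,xy,half,s),4),'d',round(a/s,1),round(b/s,1))
comps((.589,.006),.07,.03,12,110,'t70.png')
comps((.589,.006),.086,.03,12,110,'t86.png')
comps((.589,.006),.102,.03,12,110,'t102.png')
comps((.589,.006),.118,.03,12,110,'t118.png')
zt=p[2]+.0067
im=rect(c,p[:2],zt,.05,6,'held.png'); print(p)
E
python3 -c "
import cv2,numpy as np
a=[cv2.resize(cv2.imread('pics/'+f),(390,390)) for f in ('t118.png','held.png')]
cv2.imwrite('pics/ab.png',np.hstack(a))"
```

```text
t70.png 267 c [0.5603 0.0335] d 2.7 11.3
t70.png 111 c [0.5774 0.0079] d 0.6 4.3
t70.png 235 c [0.5935 0.0071] d 6.8 6.9
t70.png 122 c [0.6048 0.0341] d 1.3 5.5
t70.png 1494 c [0.5939 0.0069] d 23.6 23.7
t70.png 730 c [0.5939 0.0055] d 31.8 33.4
t70.png 1082 c [0.5942 0.0062] d 34.2 34.6
t86.png 485 c [0.5613 0.0315] d 4.9 20.7
t86.png 104 c [0.5787 0.0075] d 0.6 3.9
t86.png 223 c [0.5939 0.0068] d 6.4 6.6
t86.png 1414 c [0.5943 0.0066] d 22.3 22.4
t86.png 160 c [0.6048 0.0331] d 1.2 7.6
t86.png 687 c [0.5942 0.0053] d 30.2 31.6
t86.png 1020 c [0.5945 0.0059] d 32.3 32.7
t102.png 707 c [0.5623 0.0294] d 7.0 30.3
t102.png 94 c [0.5799 0.0071] d 0.5 3.6
t102.png 210 c [0.5942 0.0064] d 6.0 6.2
t102.png 1327 c [0.5946 0.0062] d 21.1 21.1
t102.png 202 c [0.6049 0.0322] d 1.1 10.9
t102.png 646 c [0.5946 0.0048] d 28.2 29.7
t102.png 960 c [0.5948 0.0056] d 30.4 30.8
t118.png 935 c [0.5633 0.0274] d 9.2 40.1
t118.png 87 c [0.5811 0.0068] d 0.5 3.3
t118.png 196 c [0.5946 0.0061] d 5.6 5.8
t118.png 1248 c [0.5949 0.0059] d 19.8 19.8
t118.png 240 c [0.605  0.0315] d 1.0 14.6
t118.png 607 c [0.5949 0.0045] d 26.2 27.7
t118.png 904 c [0.5951 0.0053] d 28.6 28.9
t118.png 2441 c [0.5954 0.0052] d 37.0 37.2
[0.5207992  0.02310709 0.18380116]
```

View pics/ab.png

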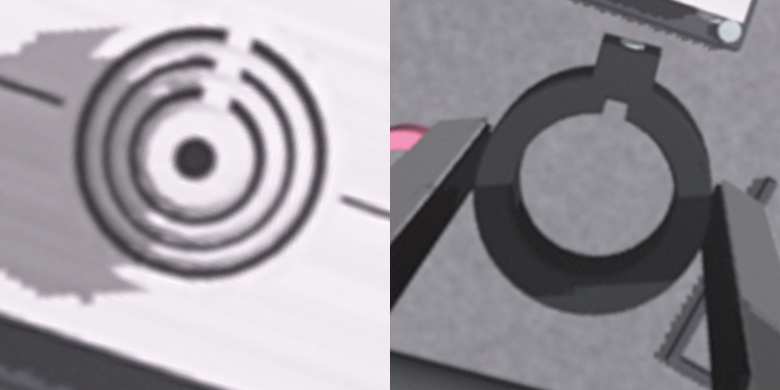

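View pics/held.png

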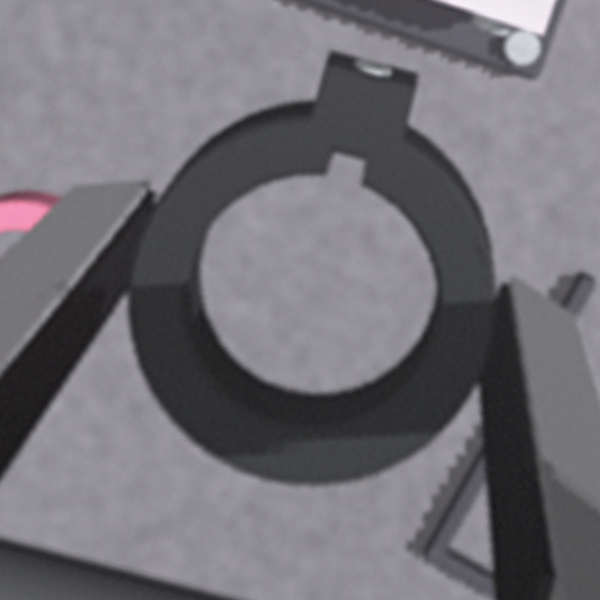

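```bash
python3 - <<'E'
from h import *
t,y=plan([.5950,.0068,.15],-1.896,50,4,p=np.array([.5203,.0222,.1838]),y=-1.8257)
plan([.5950,.0068,.097],-1.896,50,4,p=t,y=y)
E
```

```text
4 rows:
[[8.4, -1.0, -19.0, 0.018, 0, 0, 50], [8.4, -1.3, -19.0, 0.018, 0, 0, 50], [8.4, -1.7, -19.0, 0.018, 0, 0, 50], [8.4, -2.0, -19.0, 0.018, 0, 0, 50]]
4 rows:
[[13.2, 0.0, 0.0, -0.0, 0, 0, 50], [13.2, 0.0, 0.0, -0.0, 0, 0, 50], [13.2, 0.0, 0.0, -0.0, 0, 0, 50], [13.2, 0.0, 0.0, -0.0, 0, 0, 50]]
```

Emit:
play_rows --deltas '[[[8.4,-1,-19,0.018,0,0,56],[8.4,-1.3,-19,0.018,0,0,56],[8.4,-1.7,-19,0.018,0,0,56],[8.4,-2,-19,0.018,0,0,56],[13.2,0,0,0,0,0,56],[13.2,0,0,0,0,0,56],[13.2,0,0,0,0,0,56],[13.2,0,0,0,0,0,56],[0,0,0,0,0,0,56]]]'

```text
time_s: 5.5
ee_pos: [0.5944, 0.0085, 0.0952]
eef_rot: [0.283, 1.568, 3.101]
force: [0.2, -0.9, -0.7]
grip_width: 0.0617
```

```bash
python3 - <<'E'
from h import *
c=cam('wrist','w3.png'); o,p,R=state(); print(p,yaw_of(R),o['force'],o['time_s'],o['grip_width'])
im=rect(c,p[:2],p[2]+.0067,.045,8,'r3.png')
E
python3 -c "
import cv2
a=cv2.imread('pics/r3.png');cv2.imwrite('pics/r3s.png',cv2.resize(a,(600,600)))"
```

```text
[0.59496951 0.00841028 0.09655384] -1.89471131668701 [ 0.30842569  0.11046672 -0.91489975] 5.55 0.06126968994199578
```

View pics/r3s.png

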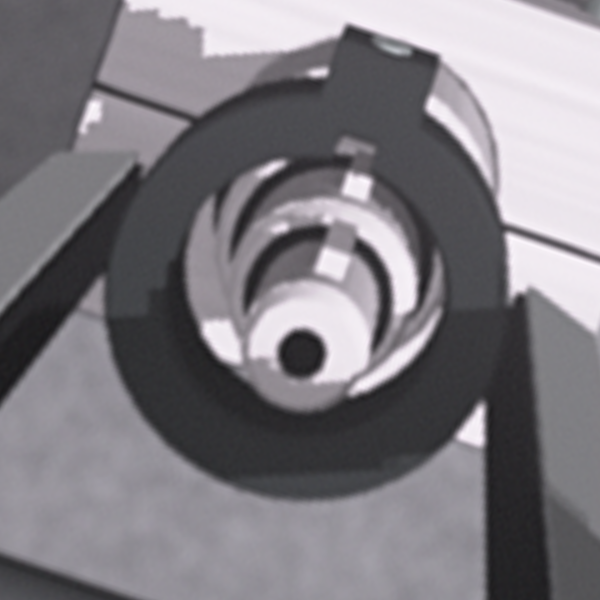

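```bash
python3 - <<'E'
from h import *
P=[];Y=[]
for i in range(6):
    c=cam('wrist'); o,p,R=state(); P.append(p);Y.append(yaw_of(R))
P=np.array(P);print(P.mean(0),P.std(0),np.mean(Y))
xy=P.mean(0)[:2]
im=rect(c,(.595,.007),.102,.035,12)
cv2.imwrite('pics/r4.png',cv2.cvtColor(cv2.resize(im,(800,800))[100:700],cv2.COLOR_RGB2BGR))
E
```

```text
[0.59573278 0.00829081 0.09785019] [1.37430468e-04 2.75176223e-05 2.36432373e-04] -1.8949306274085433
```

View pics/r4.png

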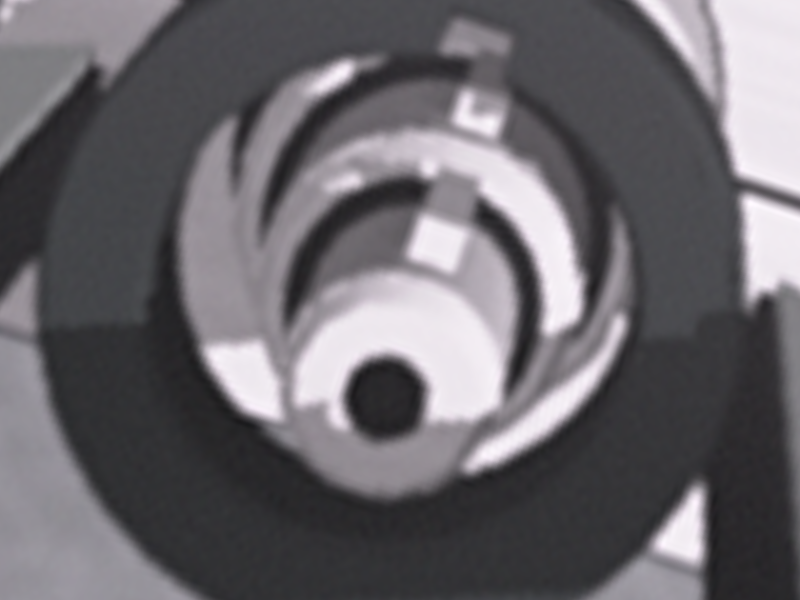

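Emit:
play_rows --deltas '[[[0,1.6,-0.5,0,0,0,56],[2,0,0,0,0,0,56],[2,0,0,0,0,0,56],[1,0,0,0,0,0,56],[1,0,0,0,0,0,56],[1,0,0,0,0,0,56],[1,0,0,0,0,0,56]]]'

```text
time_s: 6.55
ee_pos: [0.5955, 0.0066, 0.0892]
eef_rot: [1.044, 1.571, -2.422]
force: [-0.5, -0.4, -1.1]
grip_width: 0.0616
```

Emit:
play_rows --deltas '[[[0.5,0,0,0,0,0,56],[0,0,0,0,0,0,56]]]'

```text
time_s: 6.75
ee_pos: [0.5954, 0.0066, 0.0887]
eef_rot: [0.477, 1.571, -2.989]
force: [1.0, -0.4, -0.9]
grip_width: 0.062
```

```bash
python3 - <<'E'
from h import *
for i in range(3):
    c=cam('wrist'); o,p,R=state(); print(p,yaw_of(R),o['force'],o['moment'])
im=rect(c,(.595,.007),.09,.04,10)
cv2.imwrite('pics/r5.png',cv2.cvtColor(im[100:700],cv2.COLOR_RGB2BGR))
E
```

```text
[0.59544771 0.00660637 0.08869705] -1.8949889714167096 [ 0.59304245  0.1747434  -1.54925663] [-0.0025672   0.13213991 -0.06006111]
[0.59548692 0.00659421 0.08876768] -1.8950166286400156 [ 0.16381875 -0.5549119  -0.99361909] [0.00586983 0.20642123 0.01090263]
[0.59546769 0.00661607 0.08877497] -1.8949797167563505 [-0.12657765  0.56604972 -0.82297961] [0.01139686 0.07553294 0.04098361]
```

View pics/r5.png

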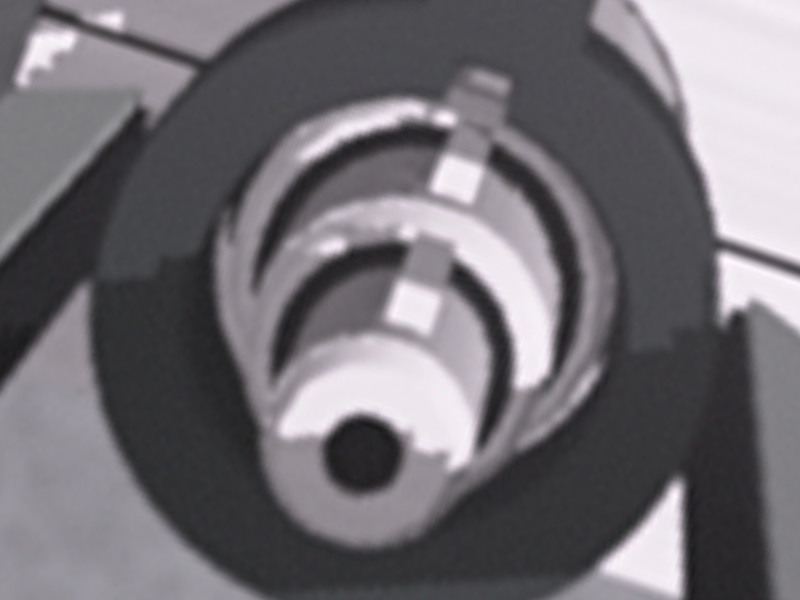

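Emit:
play_rows --deltas '[[[0.7,0,0,0,0,0,56],[0.7,0,0,0,0,0,56],[0.7,0,0,0,0,0,56],[0.7,0,0,0,0,0,56],[0,0,0,0,0,0,56]]]'

```text
time_s: 7.4
ee_pos: [0.5954, 0.0066, 0.0858]
eef_rot: [0.326, 1.571, -3.14]
force: [0.1, -0.4, -0.7]
grip_width: 0.0616
```

Emit:
play_rows --deltas '[[[0.7,0,0,0,0,0,56],[0.7,0,0,0,0,0,56],[0,0,0,0,0,0,56]]]'

```text
time_s: 7.7
ee_pos: [0.5954, 0.0066, 0.0844]
eef_rot: [0.184, 1.571, 3.001]
force: [0.7, -0.2, -1.0]
grip_width: 0.0621
```

Emit:
play_rows --deltas '[[[0.8,0,0,0,0,0,56],[0.8,0,0,0,0,0,56],[0.8,0,0,0,0,0,56],[0,0,0,0,0,0,56]]]'

```text
time_s: 8.1
ee_pos: [0.5954, 0.0066, 0.082]
eef_rot: [0.422, 1.571, -3.044]
force: [0.9, -0.0, -1.8]
grip_width: 0.0616
```

Emit:
play_rows --deltas '[[[0.8,0,0,0,0,0,56],[0.8,0,0,0,0,0,56],[0.8,0,0,0,0,0,56],[0,0,0,0,0,0,56]]]'

```text
time_s: 8.5
ee_pos: [0.5954, 0.0066, 0.0796]
eef_rot: [0.403, 1.571, -3.063]
force: [0.9, -0.1, 0.2]
grip_width: 0.0616
```

Emit:
play_rows --deltas '[[[0.8,0,0,0,0,0,56],[0.8,0,0,0,0,0,56],[0.8,0,0,0,0,0,56],[0,0,0,0,0,0,56]]]'

```text
time_s: 8.9
ee_pos: [0.5954, 0.0066, 0.0772]
eef_rot: [0.295, 1.571, 3.112]
force: [0.2, 0.0, -0.8]
grip_width: 0.0616
```

Emit:
play_rows --deltas '[[[0.5,0,0,0,0,0,56],[0.5,0,0,0,0,0,56],[0.3,0,0,0,0,0,56],[0,0,0,0,0,0,56]]]'

```text
time_s: 9.3
ee_pos: [0.5955, 0.0066, 0.076]
eef_rot: [0.638, 1.571, -2.828]
force: [0.2, -0.2, -1.3]
grip_width: 0.0618
```

```bash
python3 - <<'E'
from h import *
c=cam('side','s1.png'); o,p,R=state(); print(p,yaw_of(R),o['force'],o['moment'],o['time_s'])
q=proj(c,[.595,.007,.08])[0].astype(int); print(q)
g=c['img'][q[1]-50:q[1]+40,q[0]-60:q[0]+60]
cv2.imwrite('pics/s1c.png',cv2.cvtColor(cv2.resize(g,(720,540),interpolation=cv2.INTER_CUBIC),cv2.COLOR_RGB2BGR))
E
```

```text
[0.59548784 0.00658357 0.0760486 ] -1.8950190174954356 [ 0.23325034  0.38857652 -0.19343851] [ 0.00510892  0.21179789 -0.02741325] 9.35
[331 252]
```

View pics/s1c.png

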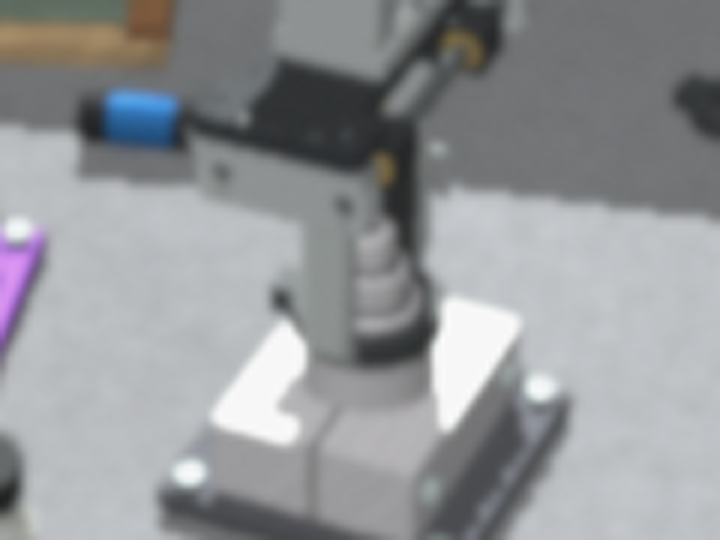

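The side view shows the collar around the second tube, close to its rim. I'll lower the last part until I feel contact.

Emit:
play_rows --deltas '[[[0.3,0,0,0,0,0,56],[0.3,0,0,0,0,0,56],[0,0,0,0,0,0,56]]]'

```text
time_s: 9.65
ee_pos: [0.5955, 0.0066, 0.0754]
eef_rot: [1.062, 1.571, -2.404]
force: [0.3, -0.2, -1.3]
grip_width: 0.0616
```

Emit:
play_rows --deltas '[[[0.3,0,0,0,0,0,56],[0.2,0,0,0,0,0,56],[0,0,0,0,0,0,56]]]'

```text
time_s: 9.95
ee_pos: [0.5955, 0.0066, 0.0753]
eef_rot: [-2.912, 1.571, -0.094]
force: [-2.9, 0.8, 4.3]
grip_width: 0.0617
```

Emit:
play_rows --deltas '[[[0,0,0,0,0,0,94],[0,0,0,0,0,0,94],[0,0,0,0,0,0,94],[0,0,0,0,0,0,94],[-15,0,0,0,0,0,94],[-30,0,0,0,0,0,94],[-40,0,0,0,0,0,94],[-40,0,0,0,0,0,94],[0,0,0,0,0,0,94]]]'

```text
time_s: 10.85
ee_pos: [0.5974, 0.0065, 0.207]
eef_rot: [-2.87, 1.561, -0.053]
force: [0.4, -0.2, -0.0]
grip_width: 0.094
```

```bash
python3 - <<'E'
from h import *
c=cam('wrist'); o,p,R=state(); print(p,yaw_of(R),o['force'],o['time_s'])
im=rect(c,(.595,.007),.082,.045,8); cv2.imwrite('pics/r6.png',cv2.cvtColor(im[40:640],cv2.COLOR_RGB2BGR))
c=cam('side');q=proj(c,[.595,.007,.08])[0].astype(int)
g=c['img'][q[1]-40:q[1]+30,q[0]-50:q[0]+50]
cv2.imwrite('pics/s2c.png',cv2.cvtColor(cv2.resize(g,(700,490),interpolation=cv2.INTER_CUBIC),cv2.COLOR_RGB2BGR))
plan([.45,.253,.17],1.07,94)
E
```

```text
[0.5964765  0.00659844 0.2037217 ] -1.8949629828534953 [-0.01361882 -0.47385183 -1.19240876] 10.9
22 rows:
[[1.4, -8.5, 9.8, -0.135, 0, 0, 94], [1.4, -9.8, 8.6, -0.135, 0, 0, 94], [1.4, -10.8, 7.2, -0.135, 0, 0, 94], [1.4, -11.7, 5.7, -0.135, 0, 0, 94], [1.4, -12.4, 4.1, -0.135, 0, 0, 94], [1.4, -12.8, 2.4, -0.135, 0, 0, 94], [1.4, -13.0, 0.6, -0.135, 0, 0, 94], [1.4, -13.0, -1.1, -0.135, 0, 0, 94], [1.4, -12.7, -2.8, -0.135, 0, 0, 94], [1.4, -12.2, -4.5, -0.135, 0, 0, 94]]
[[1.4, -11.5, -6.1, -0.135, 0, 0, 94], [1.4, -10.6, -7.6, -0.135, 0, 0, 94], [1.4, -9.4, -9.0, -0.135, 0, 0, 94], [1.4, -8.1, -10.1, -0.135, 0, 0, 94], [1.4, -6.7, -11.1, -0.135, 0, 0, 94], [1.4, -5.2, -11.9, -0.135, 0, 0, 94], [1.4, -3.5, -12.5, -0.135, 0, 0, 94], [1.4, -1.8, -12.9, -0.135, 0, 0, 94], [1.4, -0.0, -13.0, -0.135, 0, 0, 94], [1.4, 1.7, -12.9, -0.135, 0, 0, 94]]
[[1.4, 3.4, -12.6, -0.135, 0, 0, 94], [1.4, 5.1, -12.0, -0.135, 0, 0, 94]]
```

View pics/r6.png

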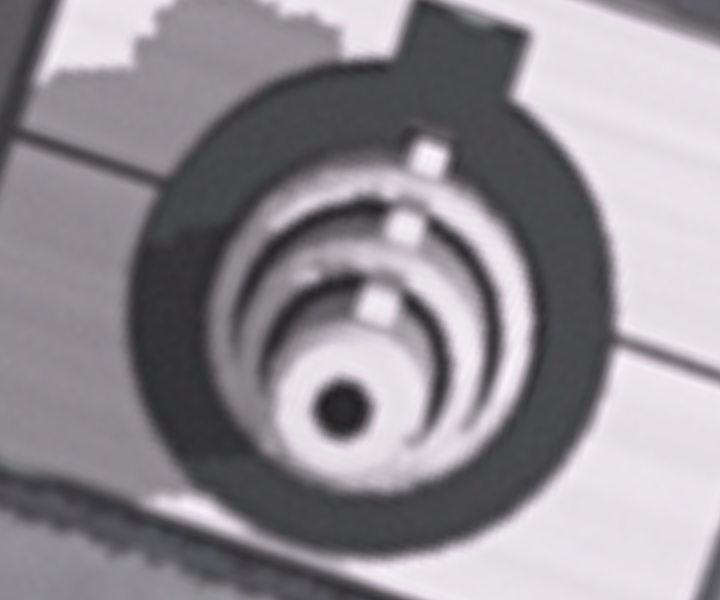

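View pics/s2c.png

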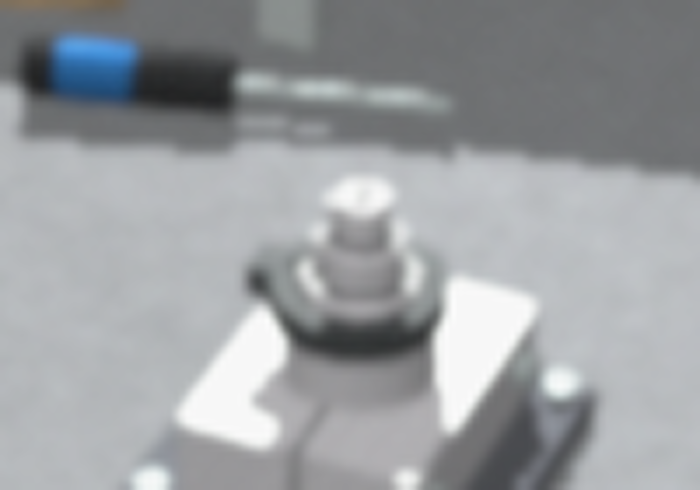

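The large collar is home: the white key at (430,158) fills the keyway, and the ring sits level on the rim. Now to the middle collar.

Emit:
play_rows --deltas '[[[1.4,-8.5,9.8,-0.135,0,0,94],[1.4,-9.8,8.6,-0.135,0,0,94],[1.4,-10.8,7.2,-0.135,0,0,94],[1.4,-11.7,5.7,-0.135,0,0,94],[1.4,-12.4,4.1,-0.135,0,0,94],[1.4,-12.8,2.4,-0.135,0,0,94],[1.4,-13.0,0.6,-0.135,0,0,94],[1.4,-13.0,-1.1,-0.135,0,0,94],[1.4,-12.7,-2.8,-0.135,0,0,94],[1.4,-12.2,-4.5,-0.135,0,0,94]]]'

```text
time_s: 11.95
ee_pos: [0.5283, 0.119, 0.1848]
eef_rot: [-0.888, 1.569, -2.998]
force: [0.3, -0.6, -0.2]
grip_width: 0.0942
```

Emit:
play_rows --deltas '[[[1.4,-11.5,-6.1,-0.135,0,0,94],[1.4,-10.6,-7.6,-0.135,0,0,94],[1.4,-9.4,-9.0,-0.135,0,0,94],[1.4,-8.1,-10.1,-0.135,0,0,94],[1.4,-6.7,-11.1,-0.135,0,0,94],[1.4,-5.2,-11.9,-0.135,0,0,94],[1.4,-3.5,-12.5,-0.135,0,0,94],[1.4,-1.8,-12.9,-0.135,0,0,94],[1.4,-0.0,-13.0,-0.135,0,0,94],[1.4,1.7,-12.9,-0.135,0,0,94]]]'

```text
time_s: 12.95
ee_pos: [0.4617, 0.2305, 0.1709]
eef_rot: [-1.982, 1.569, -2.743]
force: [0.4, 0.2, 0.0]
grip_width: 0.0942
```

Emit:
play_rows --deltas '[[[1.4,3.4,-12.6,-0.135,0,0,94],[1.4,5.1,-12.0,-0.135,0,0,94],[0,0,0,0,0,0,94],[0,0,0,0,0,0,94]]]'

```text
time_s: 13.35
ee_pos: [0.449, 0.2523, 0.1686]
eef_rot: [-2.113, 1.57, -2.612]
force: [0.1, -0.3, -0.6]
grip_width: 0.0939
```

```bash
python3 - <<'E'
from h import *
for i in range(2): c=cam('wrist'); o,p,R=state(); print(p,yaw_of(R),o['qpos'],o['time_s'])
print(proj(c,[.449,.253,.012]))
im=rect(c,(.449,.253),.012,.05,6,'r7.png')
E
```

```text
[0.44924131 0.25215934 0.16878239] 1.0711919387619664 [ 4.40438174e-01  2.57008556e-01  1.66423720e+00 -1.30503578e-04
  1.22113302e+00 -6.30708880e-01] 13.4
[0.44935108 0.25208647 0.16889827] 1.0714555161283867 [ 4.40214819e-01  2.56884776e-01  1.66410849e+00 -1.22339356e-04
  1.22115503e+00 -6.31198696e-01] 13.45
[[320.74446297 221.62856093]]
```

View pics/r7.png

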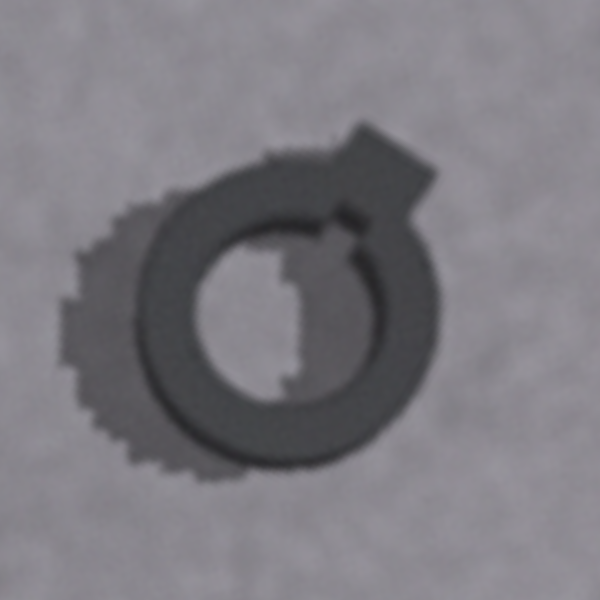

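```bash
python3 - <<'E'
from h import *
t,y=plan([.4473,.2550,.025],.974,94,4)
plan([.4473,.2550,.0045],.974,94,2,p=t,y=y)
t,y=plan([.4473,.255,.17],.974,40,4,p=np.array([.4473,.255,.0045]),y=.974)
t,y=plan([.5955,.0066,.15],-.32+np.pi/2,40,8,p=t,y=y)
plan([.5955,.0066,.12],-.32+np.pi/2,40,2,p=t,y=y)
E
```

```text
4 rows:
[[36.0, 0.4, -0.8, 0.024, 0, 0, 94], [36.0, 0.4, -0.8, 0.024, 0, 0, 94], [36.0, 0.4, -0.8, 0.024, 0, 0, 94], [36.0, 0.3, -0.8, 0.024, 0, 0, 94]]
2 rows:
[[10.2, 0.0, 0.0, -0.0, 0, 0, 94], [10.2, 0.0, 0.0, -0.0, 0, 0, 94]]
4 rows:
[[-41.4, 0.0, 0.0, -0.0, 0, 0, 40], [-41.4, 0.0, 0.0, -0.0, 0, 0, 40], [-41.4, 0.0, 0.0, -0.0, 0, 0, 40], [-41.4, 0.0, 0.0, -0.0, 0, 0, 40]]
8 rows:
[[2.5, -15.3, 32.8, -0.035, 0, 0, 40], [2.5, -16.4, 32.2, -0.035, 0, 0, 40], [2.5, -17.5, 31.6, -0.035, 0, 0, 40], [2.5, -18.6, 31.0, -0.035, 0, 0, 40], [2.5, -19.6, 30.4, -0.035, 0, 0, 40], [2.5, -20.7, 29.7, -0.035, 0, 0, 40], [2.5, -21.7, 28.9, -0.035, 0, 0, 40], [2.5, -22.7, 28.2, -0.035, 0, 0, 40]]
2 rows:
[[15.0, 0.0, 0.0, -0.0, 0, 0, 40], [15.0, 0.0, 0.0, -0.0, 0, 0, 40]]
```

Emit:
play_rows --deltas '[[[36,0.4,-0.8,0.024,0,0,94],[36,0.4,-0.8,0.024,0,0,94],[36,0.4,-0.8,0.024,0,0,94],[36,0.4,-0.8,0.024,0,0,94],[10.2,0,0,0,0,0,94],[10.2,0,0,0,0,0,94],[0,0,0,0,0,0,94]]]'

```text
time_s: 14.15
ee_pos: [0.4475, 0.2555, 0.0048]
eef_rot: [-1.954, 1.571, -2.547]
force: [0.6, -0.5, -0.1]
grip_width: 0.0939
```

Emit:
play_rows --deltas '[[[0,0,0,0,0,0,45],[0,0,0,0,0,0,45],[0,0,0,0,0,0,45],[0,0,0,0,0,0,45],[0,0,0,0,0,0,45],[0,0,0,0,0,0,45],[0,0,0,0,0,0,45],[0,0,0,0,0,0,45]]]'

```text
time_s: 14.95
ee_pos: [0.4473, 0.2557, 0.0049]
eef_rot: [1.236, 1.571, 0.644]
force: [-0.2, -0.6, 2.3]
grip_width: 0.0505
```

```bash
python3 - <<'E'
from h import *
c=cam('wrist','w8.png');o,p,R=state(); print(p,yaw_of(R),o['force'],o['time_s'],o['grip_width'])
t,y=plan([p[0],p[1],.17],yaw_of(R),45,4)
t,y=plan([.5955,.0066,.15],-.32+np.pi/2,45,8,p=t,y=y)
E
```

```text
[0.44729625 0.25565438 0.00486409] 0.9789618730749984 [-1.0580972  -0.46052794  3.06876349] 15.0 0.05055222179210679
4 rows:
[[-41.3, 0.0, 0.0, -0.0, 0, 0, 45], [-41.3, 0.0, 0.0, -0.0, 0, 0, 45], [-41.3, 0.0, 0.0, -0.0, 0, 0, 45], [-41.3, 0.0, 0.0, -0.0, 0, 0, 45]]
8 rows:
[[2.5, -15.5, 32.7, -0.034, 0, 0, 45], [2.5, -16.6, 32.2, -0.034, 0, 0, 45], [2.5, -17.7, 31.6, -0.034, 0, 0, 45], [2.5, -18.8, 31.0, -0.034, 0, 0, 45], [2.5, -19.8, 30.3, -0.034, 0, 0, 45], [2.5, -20.8, 29.7, -0.034, 0, 0, 45], [2.5, -21.8, 28.9, -0.034, 0, 0, 45], [2.5, -22.8, 28.2, -0.034, 0, 0, 45]]
```

View pics/w8.png

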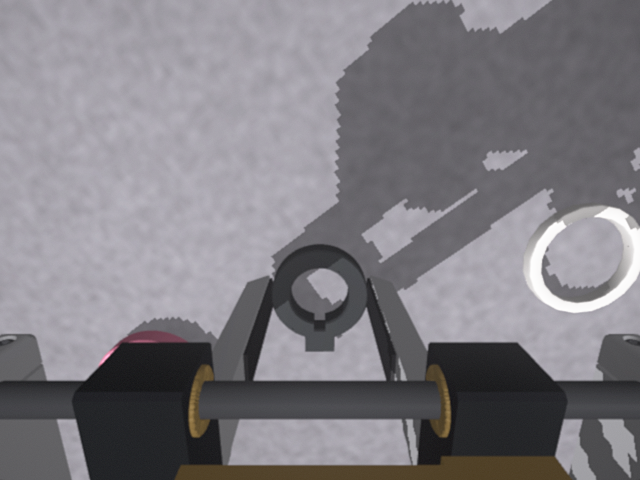

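Emit:
play_rows --deltas '[[[-41.3,0,0,0,0,0,45],[-41.3,0,0,0,0,0,45],[-41.3,0,0,0,0,0,45],[-41.3,0,0,0,0,0,45]]]'

```text
time_s: 15.4
ee_pos: [0.4469, 0.2555, 0.1715]
eef_rot: [-2.094, 1.57, -2.686]
force: [0.3, -0.2, -0.6]
grip_width: 0.0506
```

Emit:
play_rows --deltas '[[[2.5,-15.5,32.7,-0.034,0,0,45],[2.5,-16.6,32.2,-0.034,0,0,45],[2.5,-17.7,31.6,-0.034,0,0,45],[2.5,-18.8,31.0,-0.034,0,0,45],[2.5,-19.8,30.3,-0.034,0,0,45],[2.5,-20.8,29.7,-0.034,0,0,45],[2.5,-21.8,28.9,-0.034,0,0,45],[2.5,-22.8,28.2,-0.034,0,0,45],[0,0,0,0,0,0,45],[0,0,0,0,0,0,45]]]'

```text
time_s: 16.4
ee_pos: [0.5952, 0.0062, 0.1494]
eef_rot: [-3.028, 1.57, 2.934]
force: [-0.7, 0.9, 0.8]
grip_width: 0.0507
```

```bash
python3 - <<'E'
from h import *
for i in range(3): c=cam('wrist','w9.png');o,p,R=state(); print(p,yaw_of(R),o['force'],o['time_s'],o['grip_width'])
t,y=plan([.5955,.0066,.115],-.32+np.pi/2,45,3)
t,y=plan([.5955,.0066,.109],-.32+np.pi/2,45,2,p=t,y=y)
E
```

```text
[0.59507409 0.00696245 0.14966371] 1.2505554979373381 [-0.16936579  0.63770929 -0.1961377 ] 16.45 0.050663785804907956
[0.59503656 0.00733894 0.14989123] 1.2513330851276379 [-0.46460918  0.47345783 -0.88616081] 16.5 0.05077839230282448
[0.59507655 0.0075209  0.15006215] 1.2518298300357737 [-0.29634591 -1.07520669 -0.20287834] 16.55 0.05060254396918408
3 rows:
[[11.7, -0.2, 0.2, 0.0, 0, 0, 45], [11.7, -0.2, 0.2, 0.0, 0, 0, 45], [11.7, -0.2, 0.2, 0.0, 0, 0, 45]]
2 rows:
[[3.0, 0.0, 0.0, -0.0, 0, 0, 45], [3.0, 0.0, 0.0, -0.0, 0, 0, 45]]
```

View pics/w9.png

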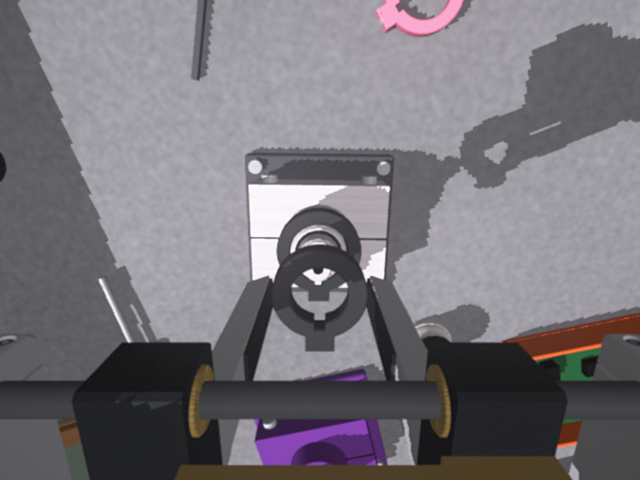

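Emit:
play_rows --deltas '[[[11.7,-0.2,0.2,0,0,0,45],[11.7,-0.2,0.2,0,0,0,45],[11.7,-0.2,0.2,0,0,0,45],[3,0,0,0,0,0,45],[3,0,0,0,0,0,45],[0,0,0,0,0,0,45],[0,0,0,0,0,0,45]]]'

```text
time_s: 17.25
ee_pos: [0.596, 0.0058, 0.1092]
eef_rot: [0.24, 1.57, -0.08]
force: [-0.0, 0.5, -0.0]
grip_width: 0.0509
```

```bash
python3 - <<'E'
from h import *
for i in range(4): c=cam('wrist');o,p,R=state(); print(p,yaw_of(R),o['force'],o['time_s'],o['grip_width'])
im=rect(c,(.595,.007),.117,.035,12)
cv2.imwrite('pics/r9.png',cv2.cvtColor(cv2.resize(im,(800,800))[100:700],cv2.COLOR_RGB2BGR))
E
```

```text
[0.59599704 0.00578489 0.10924233] 1.2509840428485017 [-0.23029985  0.51875826  0.03863799] 17.3 0.050591130766158975
[0.59598486 0.00579582 0.10926469] 1.2509864742638146 [-0.61891067 -0.46216859 -0.65929438] 17.35 0.05063957466445992
[0.59596252 0.00580053 0.1092442 ] 1.2510033526044366 [ 1.00556305 -0.120062   -0.65537665] 17.4 0.050461919150848716
[0.59594181 0.00577807 0.1091681 ] 1.250981360565712 [ 0.29051231  0.04506959 -0.546161  ] 17.45 0.050538668661976434
```

View pics/r9.png

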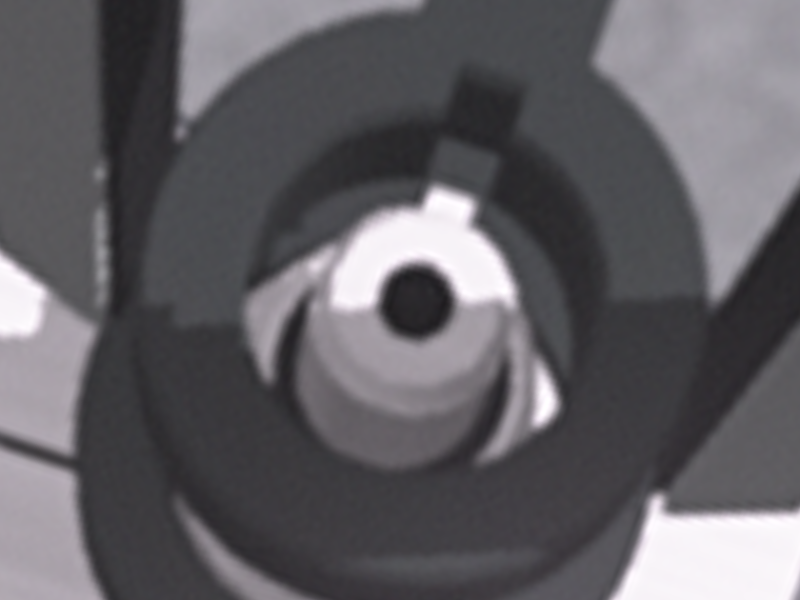

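The bore and the mast top are at about the same height here. The mast hole is at (416,302) and the bore centre at about (425,296), so a shift of under 1 mm lines them up. It agrees with the mast axis found before.

Emit:
play_rows --deltas '[[[0,0.6,-0.6,0,0,0,45],[0.8,0,0,0,0,0,45],[0.8,0,0,0,0,0,45],[0.8,0,0,0,0,0,45],[0.8,0,0,0,0,0,45],[0.5,0,0,0,0,0,45],[0,0,0,0,0,0,45]]]'

```text
time_s: 18.15
ee_pos: [0.5954, 0.0066, 0.105]
eef_rot: [-2.969, 1.571, 2.995]
force: [-0.1, 0.0, -0.2]
grip_width: 0.0508
```

Emit:
play_rows --deltas '[[[0.7,0,0,0,0,0,45],[0.7,0,0,0,0,0,45],[0.7,0,0,0,0,0,45],[0,0,0,0,0,0,45]]]'

```text
time_s: 18.55
ee_pos: [0.5953, 0.0066, 0.1029]
eef_rot: [-2.771, 1.571, -3.091]
force: [-0.2, -0.1, 0.3]
grip_width: 0.0508
```

Emit:
play_rows --deltas '[[[0.7,0,0,0,0,0,45],[0.7,0,0,0,0,0,45],[0.7,0,0,0,0,0,45],[0,0,0,0,0,0,45]]]'

```text
time_s: 18.95
ee_pos: [0.5954, 0.0066, 0.1008]
eef_rot: [-2.996, 1.571, 2.967]
force: [-1.3, -0.6, 0.2]
grip_width: 0.051
```

Emit:
play_rows --deltas '[[[0.8,0,0,0,0,0,45],[0.8,0,0,0,0,0,45],[0.8,0,0,0,0,0,45],[0,0,0,0,0,0,45]]]'

```text
time_s: 19.35
ee_pos: [0.5954, 0.0066, 0.0984]
eef_rot: [-2.884, 1.571, 3.079]
force: [0.3, -0.2, -0.8]
grip_width: 0.0511
```

Emit:
play_rows --deltas '[[[0.8,0,0,0,0,0,45],[0.8,0,0,0,0,0,45],[0.8,0,0,0,0,0,45],[0,0,0,0,0,0,45]]]'

```text
time_s: 19.75
ee_pos: [0.5954, 0.0066, 0.096]
eef_rot: [-2.837, 1.571, 3.127]
force: [0.2, 0.9, -0.5]
grip_width: 0.0507
```

Emit:
play_rows --deltas '[[[0.8,0,0,0,0,0,45],[0.8,0,0,0,0,0,45],[0.8,0,0,0,0,0,45],[0,0,0,0,0,0,45]]]'

```text
time_s: 20.15
ee_pos: [0.5954, 0.0066, 0.0936]
eef_rot: [-3.042, 1.571, 2.922]
force: [-0.6, 0.6, -1.0]
grip_width: 0.0507
```

Emit:
play_rows --deltas '[[[0.7,0,0,0,0,0,45],[0.7,0,0,0,0,0,45],[0.6,0,0,0,0,0,45],[0,0,0,0,0,0,45]]]'

```text
time_s: 20.55
ee_pos: [0.5954, 0.0066, 0.0917]
eef_rot: [-3.057, 1.571, 2.906]
force: [0.1, 0.9, -1.3]
grip_width: 0.0507
```

Emit:
play_rows --deltas '[[[0.3,0,0,0,0,0,45],[0.3,0,0,0,0,0,45],[0,0,0,0,0,0,45]]]'

```text
time_s: 20.85
ee_pos: [0.5954, 0.0066, 0.0911]
eef_rot: [0.43, 1.571, 0.11]
force: [-0.0, 0.6, -0.6]
grip_width: 0.0507
```

Emit:
play_rows --deltas '[[[0.2,0,0,0,0,0,45],[0.2,0,0,0,0,0,45],[0,0,0,0,0,0,45]]]'

```text
time_s: 21.15
ee_pos: [0.5955, 0.0066, 0.0909]
eef_rot: [0.112, 1.571, -0.208]
force: [-0.5, 0.3, 1.1]
grip_width: 0.0509
```

```bash
python3 - <<'E'
from h import *
for i in range(2): c=cam('wrist');o,p,R=state(); print(p,yaw_of(R),o['force'],o['time_s'],o['grip_width'])
E
```

```text
[0.59543221 0.00656043 0.09089428] 1.2510173869224814 [-1.1866603   0.66705814  0.95638013] 21.2 0.05085205431031477
[0.59545804 0.00654085 0.09088267] 1.2509807840386993 [-1.14390798  0.24949752  2.28036717] 21.25 0.050820535441107206
```

Emit:
play_rows --deltas '[[[0,0,0,0,0,0,94],[0,0,0,0,0,0,94],[0,0,0,0,0,0,94],[0,0,0,0,0,0,94],[-12,0,0,0,0,0,94],[-25,0,0,0,0,0,94],[-35,0,0,0,0,0,94],[-35,0,0,0,0,0,94],[0,0,0,0,0,0,94]]]'

```text
time_s: 22.15
ee_pos: [0.5971, 0.0065, 0.2038]
eef_rot: [0.269, 1.562, -0.051]
force: [0.1, 0.6, -0.8]
grip_width: 0.0939
```

```bash
python3 - <<'E'
from h import *
c=cam('wrist'); o,p,R=state(); print(p,yaw_of(R),o['force'],o['time_s'])
im=rect(c,(.595,.007),.098,.045,8); cv2.imwrite('pics/r10.png',cv2.cvtColor(im[40:640],cv2.COLOR_RGB2BGR))
plan([.448,-.262,.17],.97,94,9)
E
```

```text
[0.59628098 0.00654739 0.20080722] 1.2510359049823014 [ 0.13989445 -0.89171354 -0.17264182] 22.2
9 rows:
[[3.4, -33.5, -6.3, 0.031, 0, 0, 94], [3.4, -33.7, -5.2, 0.031, 0, 0, 94], [3.4, -33.8, -4.2, 0.031, 0, 0, 94], [3.4, -33.9, -3.1, 0.031, 0, 0, 94], [3.4, -34.0, -2.0, 0.031, 0, 0, 94], [3.4, -34.1, -1.0, 0.031, 0, 0, 94], [3.4, -34.1, 0.1, 0.031, 0, 0, 94], [3.4, -34.1, 1.2, 0.031, 0, 0, 94], [3.4, -34.0, 2.2, 0.031, 0, 0, 94]]
```

View pics/r10.png

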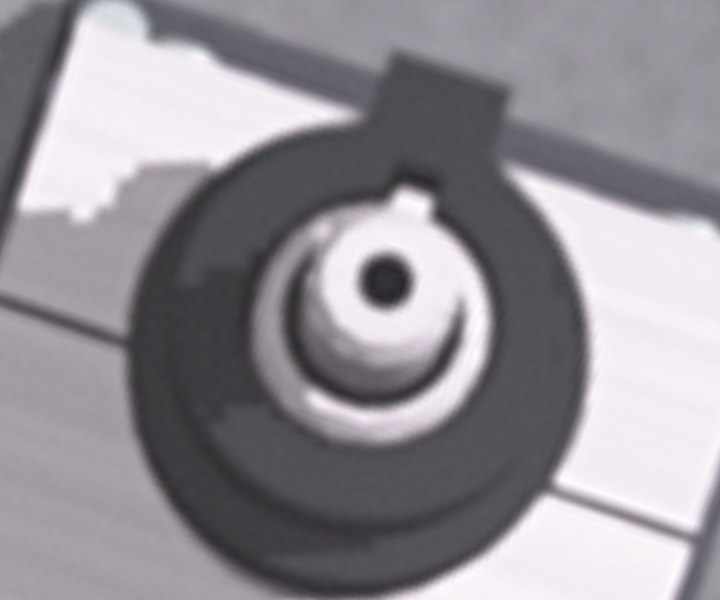

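The middle collar is seated with its key in the keyway at (412,195). Now the small one.

Emit:
play_rows --deltas '[[[3.4,-33.5,-6.3,0.031,0,0,94],[3.4,-33.7,-5.2,0.031,0,0,94],[3.4,-33.8,-4.2,0.031,0,0,94],[3.4,-33.9,-3.1,0.031,0,0,94],[3.4,-34,-2,0.031,0,0,94],[3.4,-34.1,-1,0.031,0,0,94],[3.4,-34.1,0.1,0.031,0,0,94],[3.4,-34.1,1.2,0.031,0,0,94],[3.4,-34,2.2,0.031,0,0,94],[0,0,0,0,0,0,94]]]'

```text
time_s: 23.2
ee_pos: [0.4453, -0.2643, 0.1661]
eef_rot: [-2.899, 1.569, 2.781]
force: [1.0, 0.9, -0.8]
grip_width: 0.094
```

Emit:
play_rows --deltas '[[[0,0,0,0,0,0,94],[0,0,0,0,0,0,94]]]'

```text
time_s: 23.4
ee_pos: [0.4476, -0.2613, 0.167]
eef_rot: [2.842, 1.57, 2.244]
force: [0.0, -0.9, 0.0]
grip_width: 0.0943
```

```bash
python3 - <<'E'
from h import *
for i in range(2): c=cam('wrist','w11.png'); o,p,R=state(); print(p,yaw_of(R),o['qpos'],o['time_s'])
im=rect(c,(.448,-.262),.012,.04,7.5)
cv2.imwrite('pics/r11.png',cv2.cvtColor(np.clip(im.astype(float)*1.8,0,255).astype(np.uint8),cv2.COLOR_RGB2BGR))
E
```

```text
[ 0.44777716 -0.26125479  0.16705981] 0.973420943329476 [-5.98861642e-01  2.65473705e-01  1.65772995e+00  8.84521388e-05
  1.21858678e+00 -1.57231312e+00] 23.45
[ 0.44780738 -0.26124771  0.16712575] 0.9735011244723265 [-5.98802788e-01  2.65406353e-01  1.65765329e+00  5.87266853e-05
  1.21864605e+00 -1.57232417e+00] 23.5
```

View pics/r11.png

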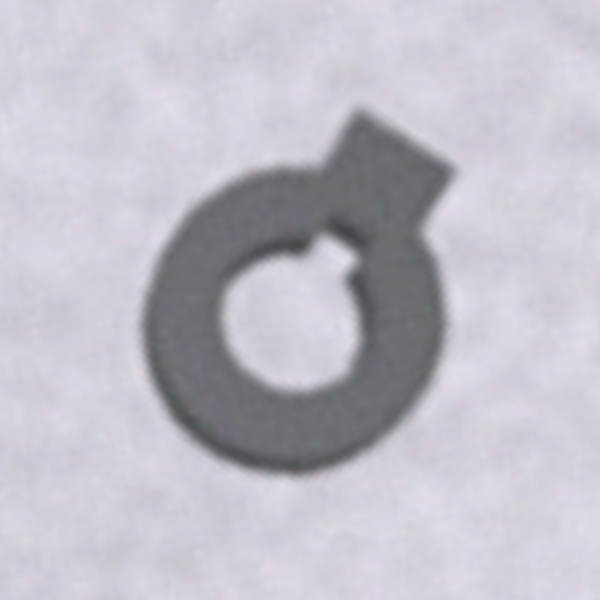

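View pics/w11.png

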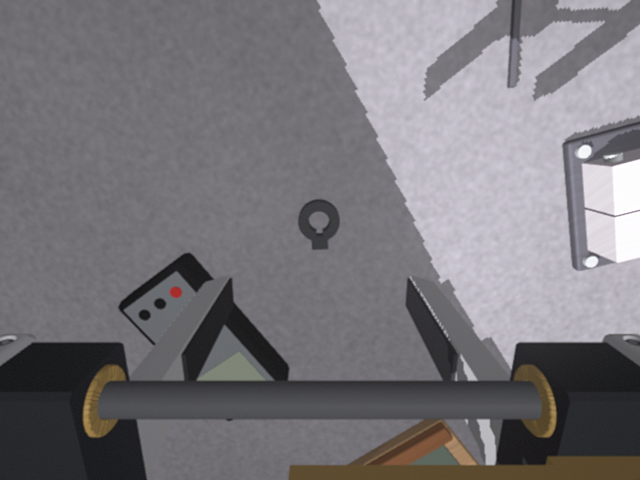

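```bash
python3 - <<'E'
from h import *
t,y=plan([.4457,-.2613,.025],.994,94,4)
plan([.4457,-.2613,.0045],.994,94,2,p=t,y=y)
E
```

```text
4 rows:
[[35.5, -0.3, -0.4, -0.005, 0, 0, 94], [35.5, -0.3, -0.4, -0.005, 0, 0, 94], [35.5, -0.3, -0.4, -0.005, 0, 0, 94], [35.5, -0.3, -0.4, -0.005, 0, 0, 94]]
2 rows:
[[10.2, 0.0, 0.0, -0.0, 0, 0, 94], [10.2, 0.0, 0.0, -0.0, 0, 0, 94]]
```

Emit:
play_rows --deltas '[[[35.5,-0.3,-0.4,-0.005,0,0,94],[35.5,-0.3,-0.4,-0.005,0,0,94],[35.5,-0.3,-0.4,-0.005,0,0,94],[35.5,-0.3,-0.4,-0.005,0,0,94],[10.2,0,0,0,0,0,94],[10.2,0,0,0,0,0,94],[0,0,0,0,0,0,94]]]'

```text
time_s: 24.2
ee_pos: [0.4457, -0.262, 0.0048]
eef_rot: [2.937, 1.571, 2.359]
force: [-0.3, 0.2, 0.6]
grip_width: 0.0941
```

Emit:
play_rows --deltas '[[[0,0,0,0,0,0,35],[0,0,0,0,0,0,35],[0,0,0,0,0,0,35],[0,0,0,0,0,0,35],[0,0,0,0,0,0,35],[0,0,0,0,0,0,35],[0,0,0,0,0,0,35],[0,0,0,0,0,0,35],[0,0,0,0,0,0,35]]]'

```text
time_s: 25.1
ee_pos: [0.4454, -0.2622, 0.0048]
eef_rot: [-2.029, 1.571, -2.608]
force: [0.6, 0.3, -0.2]
grip_width: 0.0397
```

```bash
python3 - <<'E'
from h import *
c=cam('wrist','w12.png');o,p,R=state(); print(p,yaw_of(R),o['force'],o['time_s'],o['grip_width'])
t,y=plan([p[0],p[1],.17],yaw_of(R),35,4)
t,y=plan([.5955,.0066,.165],-.32+np.pi/2,35,9,p=t,y=y)
E
```

```text
[ 0.4453652  -0.26220553  0.00477691] 0.9920264182737173 [0.03345327 0.17595861 1.32370738] 25.15 0.03974470667266735
4 rows:
[[-41.3, 0.0, 0.0, -0.0, 0, 0, 35], [-41.3, 0.0, 0.0, -0.0, 0, 0, 35], [-41.3, 0.0, 0.0, -0.0, 0, 0, 35], [-41.3, 0.0, 0.0, -0.0, 0, 0, 35]]
9 rows:
[[0.6, 34.1, -2.4, -0.029, 0, 0, 35], [0.6, 34.2, -1.4, -0.029, 0, 0, 35], [0.6, 34.2, -0.4, -0.029, 0, 0, 35], [0.6, 34.2, 0.6, -0.029, 0, 0, 35], [0.6, 34.2, 1.6, -0.029, 0, 0, 35], [0.6, 34.1, 2.5, -0.029, 0, 0, 35], [0.6, 34.0, 3.5, -0.029, 0, 0, 35], [0.6, 33.9, 4.5, -0.029, 0, 0, 35], [0.6, 33.8, 5.5, -0.029, 0, 0, 35]]
```

View pics/w12.png

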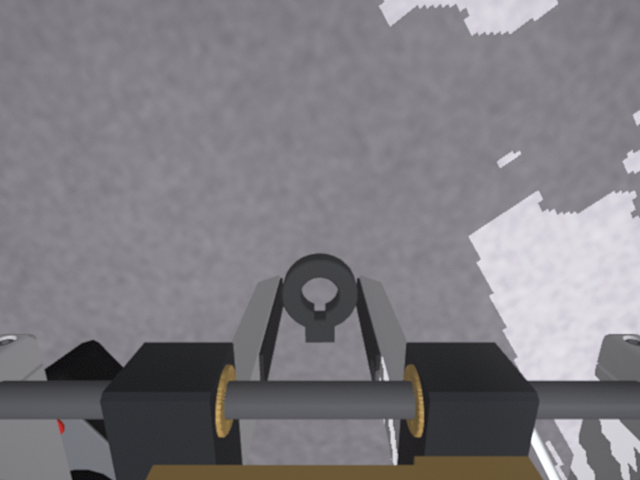

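Emit:
play_rows --deltas '[[[-41.3,0,0,0,0,0,35],[-41.3,0,0,0,0,0,35],[-41.3,0,0,0,0,0,35],[-41.3,0,0,0,0,0,35]]]'

```text
time_s: 25.55
ee_pos: [0.4451, -0.262, 0.1716]
eef_rot: [-3.111, 1.571, 2.593]
force: [0.7, 0.1, -0.7]
grip_width: 0.0397
```

Emit:
play_rows --deltas '[[[0.6,34.1,-2.4,-0.029,0,0,35],[0.6,34.2,-1.4,-0.029,0,0,35],[0.6,34.2,-0.4,-0.029,0,0,35],[0.6,34.2,0.6,-0.029,0,0,35],[0.6,34.2,1.6,-0.029,0,0,35],[0.6,34.1,2.5,-0.029,0,0,35],[0.6,34,3.5,-0.029,0,0,35],[0.6,33.9,4.5,-0.029,0,0,35],[0.6,33.8,5.5,-0.029,0,0,35],[0,0,0,0,0,0,35]]]'

```text
time_s: 26.55
ee_pos: [0.5961, 0.0099, 0.164]
eef_rot: [2.604, 1.57, 2.291]
force: [1.1, -1.0, -0.5]
grip_width: 0.0394
```

Emit:
play_rows --deltas '[[[0,0,0,0,0,0,35],[0,0,0,0,0,0,35],[0,0,0,0,0,0,35]]]'

```text
time_s: 26.85
ee_pos: [0.595, 0.0058, 0.1647]
eef_rot: [-0.44, 1.571, -0.759]
force: [-0.4, -0.7, 0.4]
grip_width: 0.0397
```

```bash
python3 - <<'E'
from h import *
for i in range(2): c=cam('wrist','w13.png');o,p,R=state(); print(p,yaw_of(R),o['force'],o['time_s'],o['grip_width'])
t,y=plan([.5955,.0066,.1265],-.32+np.pi/2,35,3)
E
```

```text
[0.59501805 0.00591795 0.16472889] 1.2517266472886521 [-0.28630794  0.43130682  0.32244683] 26.9 0.040066715500995456
[0.59504978 0.00602111 0.16470401] 1.2518719340535431 [ 0.42679001  0.00206548 -1.00539365] 26.95 0.03972578141414419
3 rows:
[[12.7, 0.2, 0.1, 0.0, 0, 0, 35], [12.7, 0.2, 0.1, 0.0, 0, 0, 35], [12.7, 0.2, 0.1, 0.0, 0, 0, 35]]
```

View pics/w13.png

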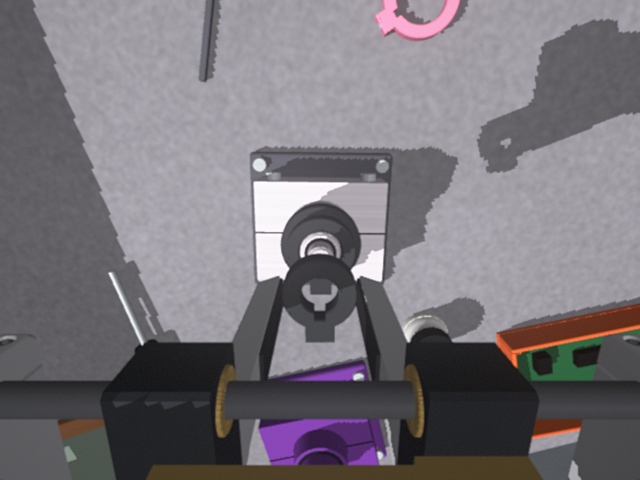

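Emit:
play_rows --deltas '[[[12.5,0.2,0.1,0,0,0,35],[12.5,0.2,0.1,0,0,0,35],[12.5,0.2,0.1,0,0,0,35],[0,0,0,0,0,0,35],[0,0,0,0,0,0,35],[0,0,0,0,0,0,35],[0,0,0,0,0,0,35]]]'

```text
time_s: 27.65
ee_pos: [0.5959, 0.0072, 0.1276]
eef_rot: [0.286, 1.57, -0.032]
force: [0.7, 0.4, -0.7]
grip_width: 0.04
```

```bash
python3 - <<'E'
from h import *
for i in range(3): c=cam('wrist');o,p,R=state(); print(p,yaw_of(R),o['force'],o['time_s'],o['grip_width'])
im=rect(c,(.595,.007),p[2]+.007,.03,13)
cv2.imwrite('pics/r13.png',cv2.cvtColor(im[90:690],cv2.COLOR_RGB2BGR)); print(im.shape)
s=cam('side');q=proj(s,[.595,.007,.1])[0].astype(int)
g=s['img'][q[1]-40:q[1]+30,q[0]-50:q[0]+50]
cv2.imwrite('pics/s13c.png',cv2.cvtColor(cv2.resize(g,(700,490),interpolation=cv2.INTER_CUBIC),cv2.COLOR_RGB2BGR))
E
```

```text
[0.59590779 0.00721927 0.12751857] 1.2530792132202189 [-0.52208159 -0.62531281  0.17891484] 27.7 0.03974231517773623
[0.59586633 0.00723675 0.12745507] 1.2529997195800708 [-0.43541556  0.1984038  -0.69495727] 27.75 0.03938980327818153
[0.59582341 0.00722163 0.12736062] 1.2530218249334444 [-0.11958852 -0.04544498 -0.71273614] 27.8 0.03971115862511764
(780, 780, 3)
```

View pics/r13.png

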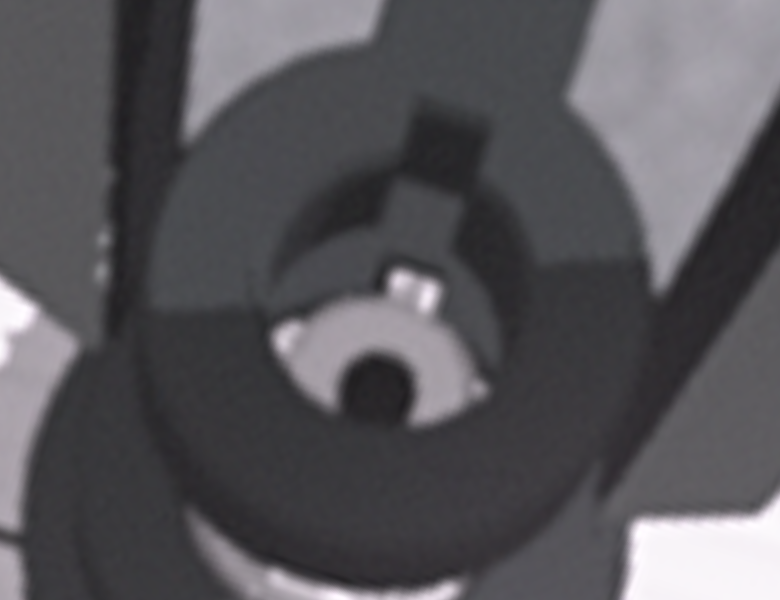

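View pics/s13c.png

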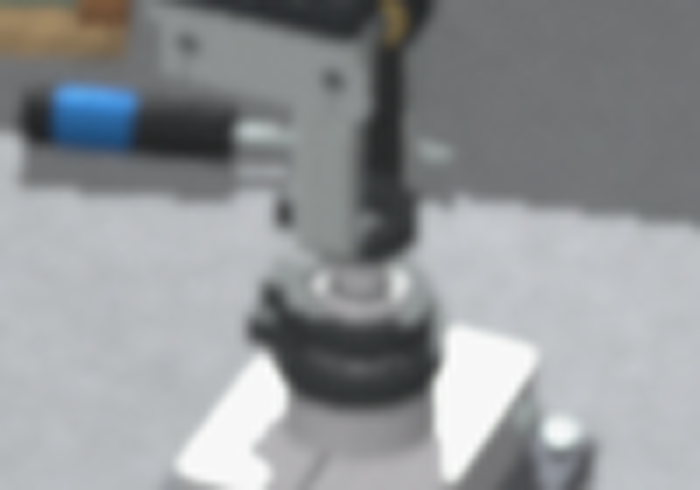

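The bore centre is at (400,298). Cast to its own height, the mast hole at (378,388) is 0.4 and 0.7 mm from the bore centre, the same correction as the known TCP target (.5954,.0065). I correct and lower slowly.

Emit:
play_rows --deltas '[[[0,-0.8,-0.2,0,0,0,35],[0.8,0,0,0,0,0,35],[0.8,0,0,0,0,0,35],[0.8,0,0,0,0,0,35],[0.8,0,0,0,0,0,35],[0,0,0,0,0,0,35]]]'

```text
time_s: 28.45
ee_pos: [0.5952, 0.0065, 0.1237]
eef_rot: [-2.877, 1.571, 3.089]
force: [-0.3, 0.1, -1.5]
grip_width: 0.0393
```

Emit:
play_rows --deltas '[[[0.6,0,0,0,0,0,35],[0.6,0,0,0,0,0,35],[0.6,0,0,0,0,0,35],[0,0,0,0,0,0,35]]]'

```text
time_s: 28.85
ee_pos: [0.5952, 0.0065, 0.122]
eef_rot: [-2.775, 1.571, -3.093]
force: [-0.0, -0.1, 0.0]
grip_width: 0.0402
```

Emit:
play_rows --deltas '[[[0.6,0,0,0,0,0,35],[0.6,0,0,0,0,0,35],[0.6,0,0,0,0,0,35],[0,0,0,0,0,0,35]]]'

```text
time_s: 29.25
ee_pos: [0.5952, 0.0065, 0.1201]
eef_rot: [-2.902, 1.571, 3.063]
force: [0.6, 0.2, -1.0]
grip_width: 0.0395
```

Emit:
play_rows --deltas '[[[0.6,0,0,0,0,0,35],[0.6,0,0,0,0,0,35],[0.6,0,0,0,0,0,35],[0,0,0,0,0,0,35]]]'

```text
time_s: 29.65
ee_pos: [0.5952, 0.0065, 0.1184]
eef_rot: [-2.958, 1.571, 3.007]
force: [0.7, -0.1, -0.0]
grip_width: 0.0397
```

Emit:
play_rows --deltas '[[[0.6,0,0,0,0,0,35],[0.6,0,0,0,0,0,35],[0.6,0,0,0,0,0,35],[0,0,0,0,0,0,35]]]'

```text
time_s: 30.05
ee_pos: [0.5952, 0.0065, 0.1165]
eef_rot: [-2.7, 1.571, -3.018]
force: [-0.5, 0.4, -0.3]
grip_width: 0.0394
```

Emit:
play_rows --deltas '[[[0.8,0,0,0,0,0,35],[0.8,0,0,0,0,0,35],[0.8,0,0,0,0,0,35],[0,0,0,0,0,0,35]]]'

```text
time_s: 30.45
ee_pos: [0.5952, 0.0065, 0.1141]
eef_rot: [-2.962, 1.571, 3.004]
force: [0.8, 0.3, -0.5]
grip_width: 0.0398
```

Emit:
play_rows --deltas '[[[0.8,0,0,0,0,0,35],[0.8,0,0,0,0,0,35],[0.8,0,0,0,0,0,35],[0,0,0,0,0,0,35]]]'

```text
time_s: 30.85
ee_pos: [0.5952, 0.0065, 0.1117]
eef_rot: [-2.93, 1.571, 3.036]
force: [0.3, 0.3, 0.2]
grip_width: 0.0399
```

Emit:
play_rows --deltas '[[[0.8,0,0,0,0,0,35],[0.8,0,0,0,0,0,35],[0.8,0,0,0,0,0,35],[0,0,0,0,0,0,35]]]'

```text
time_s: 31.25
ee_pos: [0.5952, 0.0065, 0.1093]
eef_rot: [-2.812, 1.571, -3.13]
force: [0.3, 0.0, 0.1]
grip_width: 0.0399
```

Emit:
play_rows --deltas '[[[0.6,0,0,0,0,0,35],[0.6,0,0,0,0,0,35],[0.4,0,0,0,0,0,35],[0,0,0,0,0,0,35]]]'

```text
time_s: 31.65
ee_pos: [0.5952, 0.0065, 0.1078]
eef_rot: [-3.02, 1.571, 2.946]
force: [-0.2, -0.1, -0.9]
grip_width: 0.0398
```

Emit:
play_rows --deltas '[[[0.3,0,0,0,0,0,35],[0.3,0,0,0,0,0,35],[0.2,0,0,0,0,0,35],[0,0,0,0,0,0,35]]]'

```text
time_s: 32.05
ee_pos: [0.5953, 0.0065, 0.107]
eef_rot: [2.806, 1.571, 2.488]
force: [-0.3, -0.2, -0.7]
grip_width: 0.0394
```

Emit:
play_rows --deltas '[[[0.2,0,0,0,0,0,35],[0.1,0,0,0,0,0,35],[0,0,0,0,0,0,35]]]'

```text
time_s: 32.35
ee_pos: [0.5953, 0.0065, 0.1068]
eef_rot: [-0.49, 1.571, -0.808]
force: [-0.4, 0.1, -1.0]
grip_width: 0.0396
```

Emit:
play_rows --deltas '[[[0.2,0,0,0,0,0,35],[0,0,0,0,0,0,35]]]'

```text
time_s: 32.55
ee_pos: [0.5953, 0.0065, 0.1067]
eef_rot: [0.172, 1.571, -0.145]
force: [-1.3, -0.0, 2.9]
grip_width: 0.0397
```

Emit:
play_rows --deltas '[[[0,0,0,0,0,0,94],[0,0,0,0,0,0,94],[0,0,0,0,0,0,94],[0,0,0,0,0,0,94],[-12,0,0,0,0,0,94],[-25,0,0,0,0,0,94],[-35,0,0,0,0,0,94],[-35,0,0,0,0,0,94],[0,0,0,0,0,0,94],[0,0,0,0,0,0,94]]]'

```text
time_s: 33.55
ee_pos: [0.5954, 0.0065, 0.2145]
eef_rot: [0.266, 1.569, -0.052]
force: [0.7, -0.1, -1.2]
grip_width: 0.0942
```

```bash
python3 - <<'E'
from h import *
c=cam('wrist'); o,p,R=state(); print(p,yaw_of(R),o['force'],o['time_s'])
im=rect(c,(.595,.007),.114,.045,8); cv2.imwrite('pics/r14.png',cv2.cvtColor(im[40:640],cv2.COLOR_RGB2BGR))
s=cam('side');q=proj(s,[.595,.007,.1])[0].astype(int)
g=s['img'][q[1]-40:q[1]+30,q[0]-50:q[0]+50]
cv2.imwrite('pics/s14c.png',cv2.cvtColor(cv2.resize(g,(700,490),interpolation=cv2.INTER_CUBIC),cv2.COLOR_RGB2BGR))
cam('top','t14.png')
E
```

```text
[0.59499225 0.00653977 0.21331764] 1.2530096232134373 [-0.21792634 -0.48186848 -0.90833408] 33.6
```

View pics/r14.png

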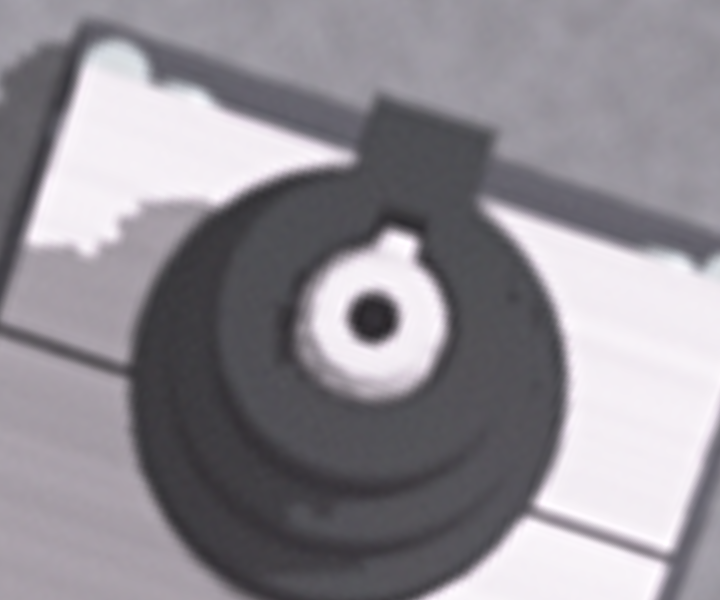

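View pics/s14c.png

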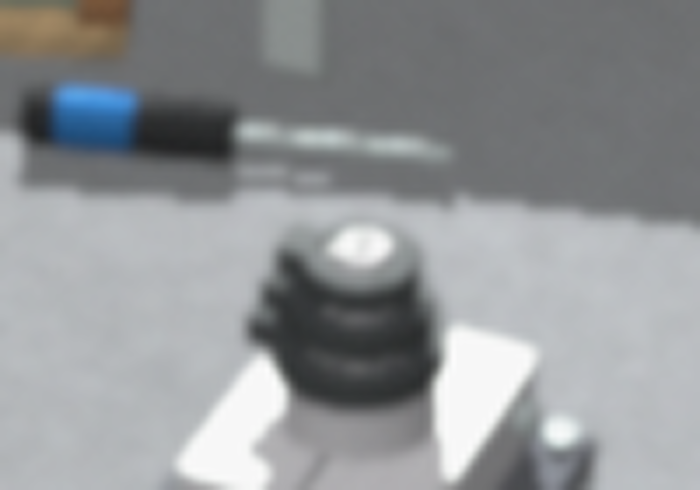

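View pics/t14.png

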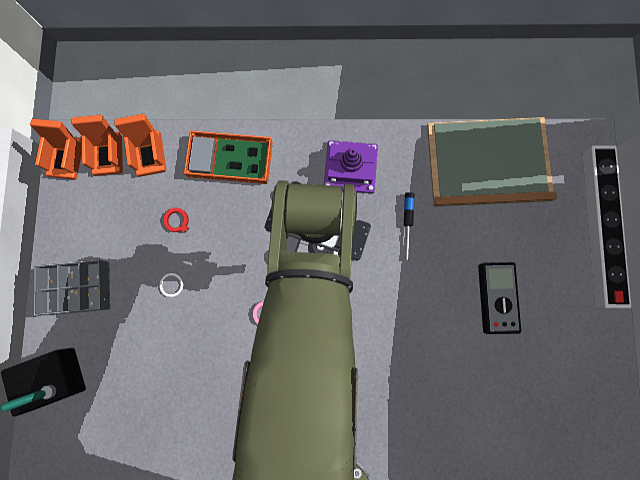

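All three collars are stacked level, with the keys in their keyways and the gripper clear. The bench items in view are where they were. Handing in.

```bash
python3 -c "
from station import hand_in
print(hand_in())"
```

```text
the job is handed in; nothing more can be done
None
```

All three collars are on the mast and let go, and the job was handed in at about 33.7 s of the 72 s allowed. `hand_in()` reports no verdict.

- **Key direction:** I read it from the wrist camera as about -0.32 rad in the world frame. Each collar was turned to that and lowered slowly. All three dropped over their keys without any turning search.
- **Seating:** I felt light contact for each one at the expected height. The most I read there was about 4 N, well under the 30 N limit.
- **Last checks:** The wrist and side pictures show the collars stacked level. The large and middle keys were seen in their keyways right after seating, and the small one at the end. The gripper is open and about 95 mm above the mast top.
- **Other items:** The worn ring, screwdriver and multimeter look unmoved in the last top picture. The arm hid the grease jar and the hex key there. The jar was near the path, but I felt no contact, and the wrist pictures gave no sign of a bump.
- **Minor disagreement:** The wrist camera's positions differed from the arm's by about 1 mm, so I centred each collar by comparing its bore with the mast in the same picture. No check failed.

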